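# Set the shoe-box door closer's catch to its measured travel

## Robot

A 7-joint arm with a two-finger parallel gripper is mounted at the origin on the work surface. World frame = base frame: x ahead of the robot, y to its left, z up, the work surface at z = 0. Lengths are in m, angles in rad, forces in N, time in s.
With the tool pointing down it reaches from about 0.4 to 0.75 m from the base axis. Payload 19.5 kg.
Tool frame: the origin (TCP) lies on the centre line of the jaws, within the pads' length; the fingertips stand 22 mm ahead of it and the grasp point (between the pads) lies 3 mm ahead of it; z points along the fingers, y is the direction in which the jaws open and shut (so a half turn about z gives the same grasp; the last joint's range is limited). The gripper opens to 85 mm and grips with 20 to 120 N. Pads are 22 mm wide; open, the fingers measure 114 mm over their backs; the gripper's body (76 mm by 85 mm) begins 54 mm behind the grasp point. The pads swing forward as they close: fully open they stand 13 mm farther back than shut.
Start: joints at [1.256, 0.707, -0.028, 1.485, 0.022, 0.951, -0.075], TCP at [0.155, -0.554, 0.253] pointing down, gripper open.
Joint ranges: [-2.71, 2.71], [-0.32, 2.16], [-1.57, 1.52], [0, 2.45], [-1.46, 4.6], [0, 2.02], [-2.83, 2.83]. Speed limits (rad/s): [1.89, 1.89, 2.57, 2.57, 3.01, 3.01, 3.01].

## Interface

Orientations are given as a 3x3 rotation matrix whose columns are the frame's x, y, z axes.
In Python, from bench import manip gives the robot as it stands.
- The arm moves only by the tool drive_tool, never from a script. Its argument "commands" is a list of rows, each a list of 5 numbers: the gripper's target within -1 to 1 (fully open at 1, half-way at 0, shut at -1), then the shift along the tool's x, y, z normalised to -1 to 1, where 1 is 30 mm, then the turn about the tool's z normalised to -1 to 1, where 1 is 0.1 rad. In form: [[hand, dx, dy, dz, yaw], ...]. A call has 1 to 12 rows; each row shifts and turns the commanded pose from where the row before left it, along the tool's axes as they then stand; what a row does not reach is not made up. A row lasts 1/10 s, in which the tool goes at most 50 mm and 8.59 degrees, less where a joint would pass 70% of its speed; a pose out of reach is approached as far as the arm can. A call with a number of a shift or a turn outside -1 to 1 is refused whole. A call with a gripper value outside its range is refused whole. The fingers move at their own pace and stop on an object; "squeeze" is the grip in N (left out, the last holds). Time passes only in rows, so rows that do not move let the fingers close. It gives the time, the measured TCP pose, the force and the opening at its end, in the units of the state.
- manip.get_obs(): the state, without advancing time (a new reading comes with each control period).
- manip.capture(name): name is "side" or "top"; returns (picture, depth): 420x560x3 uint8, red, green, blue; 420x560 float32, m along the optical axis (not along the pixel's ray), 0 where there is no reading.
- manip.get_calibration(name): a dict with "K" (3x3 intrinsics, pixels), "dist" ([k1, k2, p1, p2, k3] as OpenCV has them; the pictures are not rectified), "extrinsics" (4x4, takes a point from camera to world coordinates). Camera axes: x right, y down, z forward; pixel columns grow to the right and rows downward; lengths in m; the calibration is good to about 2 mm. A picture is of the moment at which its call begins. get_calibration takes no time and is no camera call.
- manip.sign_off(): hands the job in, once; it reports no verdict.
The state is a dict: "t": time; "joints": joint angles; "dq": joint speeds; "joint_efforts": joint torques, N m; "ee_pos": TCP position; "orientation": TCP orientation; "force": force on the tool from outside, world axes, zero at the start; "ft_torque": the same for the moment, N m; "width": finger opening in m.
Only numpy, scipy, OpenCV 4.12 (cv2) and the standard library are available. Lean on these libraries where they do the work, as an engineer would, in place of code of your own. Each camera call takes 0.05 s, during which the arm holds its last target.

## Task

Check the spring closer that belongs to the shoe box's drop-front door: with closed fingers push the roller on its sprung lever round through its whole travel until it is firmly up against the hidden inner stop, lean on it there with about 15 N (never more than 25 N) for a second, then let the lever come all the way back to rest. The thin needle stays on the scale where the lever drove it (do not touch the needle): slide the black catch along its arc until it points at the same place on the scale as the needle, let go of it, and leave the other things on the shelf alone.

Things in the scene. Friction and masses are not known exactly. Their poses are not given: they have to be found in the camera images.
- closer: Fixed white plate 255 x 360 mm, 12 mm thick, its middle 67.5 mm along its +x from the origin; round grey pivot cap 112 mm across, 57 mm high. Origin: on the vertical pivot axis, at shelf level; z up. Lever, needle and catch turn about this axis, anticlockwise from above; a part reading q points from the axis along the direction (plate yaw - 0.75 rad + q).
- scale_zero (a point): Fixed point on the plate, 150 mm from the pivot axis, 12 mm high: outer end of the scale's q = 0 line, so pivot to this point is the zero direction of all three angles. Black graduation lines follow every 0.05 rad up to q = 1.4, each fifth one longer, 132 to 150 mm from the axis.
- lever (a joint): Angle q of the sprung steel lever, rad: 0 at rest, grows as it is pushed. Spring at the roller: 1.5 N at rest to 5 N at q = 1. A slightly elastic stop hidden under the cap ends the travel, elsewhere each time, between q = 0.45 and 0.95, felt as a sharp rise (about 4 to 7 N per mm at the roller). Let go, the lever returns by itself.
- roller (a point): Centre of the upright grey roller at the lever's end: a smooth cylinder 28 mm across, from 36 to 80 mm above the shelf (this point 58 mm high), 120 mm from the pivot axis. The lever's bar under it is 14 mm wide, its top 36 mm high. Push it from its clockwise side, along its circle about the pivot.
- telltale (a joint): Angle q of the thin dark needle (drag pointer), rad. It lies flat under the lever, 15 to 18 mm above the shelf; a lug under the lever drives it, about 0.07 rad ahead of the lever, and it stays where it was driven. At the start it stands at an old reading, 0.1 to 0.3.
- needle_tip (a point): Outer end of the needle, 146 mm from the pivot axis and 16 mm above the shelf, over the graduation lines; the needle is 5 mm wide, black and straight from the cap outwards.
- catch (a joint): Angle q of the black catch, rad; range 0 to 1.5. It slides stiffly (about 2 N at the tab) on an arc track round the pivot and stays where it is left. It starts at 1.15 to 1.4, beyond the stop end. A reading equal to the needle's means that both point at the same place on the scale.
- catch_tab (a point): Centre of the catch's upright black tab, 168 mm from the pivot axis, 44 mm above the shelf. The tab is 12 mm thick along the arc, 22 mm wide radially, 22 to 64 mm above the shelf, on a foot 30 mm along the arc by 26 mm. A nib on the foot's inner side points at the scale.
- tin: Polish tin, 58 mm across, 22 mm high, standing on a corner of the closer's plate near the cap. Bystander. Origin under its centre.
- spool: Hair-tie spool, 44 mm across, 38 mm high. Bystander. Origin under its centre.
- brush: Steel shoe-cleaning brush lying flat. Bystander. Origin under its middle.
- watch_stand: Clear acrylic watch stand, 80 x 100 mm, 130 mm high. Bystander. Origin under its centre.
- dish: Round wooden dish 116 mm across, 22 mm high, with two safety pins in it. Bystander. Origin under its centre.
- shoehorn: Steel shoehorn with wooden handle, about 175 mm long, lying flat. Bystander. Origin under its middle.
- cedar: Upright cedar cylinder, 40 mm across, 45 mm high. Bystander. Origin under its centre.

How it is judged:
By the outcome, as a careful person would: the job done as asked, in the order asked, and still so for the second after the job is handed in, with the robot touching nothing.
It also fails if it takes over 64 s, if anything falls off the work surface, if the arm or the gripper's body presses on something with over 40 N, if the wrist force passes 120 N, or if a joint passes its speed limit or range.

## Working session

There is one attempt and no reset: what is moved stays moved. The work goes in short steps, Python scripts to look and compute and a tool call to move; the robot and the scene stay as the last step left them, time stands still between calls to the robot, and variables do not carry over. Pictures are saved under pics/ and viewed, and the job is handed in when it is done.

Besides the shell and the picture viewer there is one more tool, called after "Emit:" as name(argument=value, ...), one argument or row to a line, values as JSON. drive_tool: Moves the arm, as the interface text tells. Its arguments: {"type":"object","properties":{"commands":{"type":"array","items":{"type":"array","items":{"type":"number"}}},"squeeze":{"type":"number"}},"required":["commands"]}

```bash
mkdir -p pics; ls
cat > h.py <<'E'
import numpy as np, cv2
from bench import manip
def cap(n,f):
    im,d=manip.capture(n); cv2.imwrite(f'pics/{f}.png',im[:,:,::-1]); np.save(f'pics/{f}.npy',d); return im,d
def ray(n,uv):
    c=manip.get_calibration(n);K=np.array(c['K'],float);E=np.array(c['extrinsics'])
    p=cv2.undistortPoints(np.array(uv,float).reshape(-1,1,2),K,np.array(c['dist'],float)).reshape(-1,2)
    d=np.c_[p,np.ones(len(p))]@E[:3,:3].T
    return E[:3,3],d
def onz(n,uv,z):
    o,d=ray(n,uv); return o+d*((z-o[2])/d[:,2])[:,None]
def proj(n,P):
    c=manip.get_calibration(n);K=np.array(c['K'],float);E=np.linalg.inv(np.array(c['extrinsics']))
    P=np.array(P,float).reshape(-1,3)
    return cv2.projectPoints(P,cv2.Rodrigues(E[:3,:3])[0],E[:3,3],K,np.array(c['dist'],float))[0].reshape(-1,2)
E
python3 - <<'E'
from h import *
np.set_printoptions(precision=4,suppress=True)
cap('side','side0');cap('top','top0')
o=manip.get_obs();print(o)
for n in('side','top'):print(manip.get_calibration(n))
E
```

```text
pics
{'t': 0.1, 'joints': array([ 1.2563,  0.7071, -0.0276,  1.4849,  0.022 ,  0.9509, -0.0755]), 'dq': array([ 0.001 , -0.001 ,  0.0016, -0.0014, -0.0004,  0.0003,  0.0005]), 'joint_efforts': array([  0.002 , -88.428 ,   1.2366, -23.6449,   0.017 ,   0.0051,
        -0.0001]), 'ee_pos': array([ 0.1549, -0.5535,  0.2529]), 'orientation': array([[ 0.963 ,  0.2694, -0.0003],
       [ 0.2694, -0.963 ,  0.0009],
       [-0.    , -0.001 , -1.    ]]), 'force': array([ 0.9814, -0.7447,  0.2543]), 'ft_torque': array([-0.0114,  0.0433,  0.0218]), 'width': 0.08557108301289496}
{'K': array([[460.7894,   0.    , 271.5724],
       [  0.    , 460.7894, 208.7303],
       [  0.    ,   0.    ,   1.    ]]), 'dist': array([-0.0649,  0.    ,  0.    ,  0.    ,  0.    ]), 'extrinsics': array([[ 0.9945, -0.0645,  0.0824,  0.478 ],
       [-0.1045, -0.6596,  0.7443, -0.749 ],
       [ 0.0064, -0.7488, -0.6627,  0.7647],
       [ 0.    ,  0.    ,  0.    ,  1.    ]])}
{'K': array([[384.448 ,   0.    , 280.135 ],
       [  0.    , 384.448 , 213.7689],
       [  0.    ,   0.    ,   1.    ]]), 'dist': array([0.0046, 0.    , 0.    , 0.    , 0.    ]), 'extrinsics': array([[-0.0143, -0.9877,  0.1558,  0.4365],
       [-0.9999,  0.0144, -0.0008, -0.0022],
       [-0.0015, -0.1558, -0.9878,  0.9142],
       [ 0.    ,  0.    ,  0.    ,  1.    ]])}
```

View pics/side0.png

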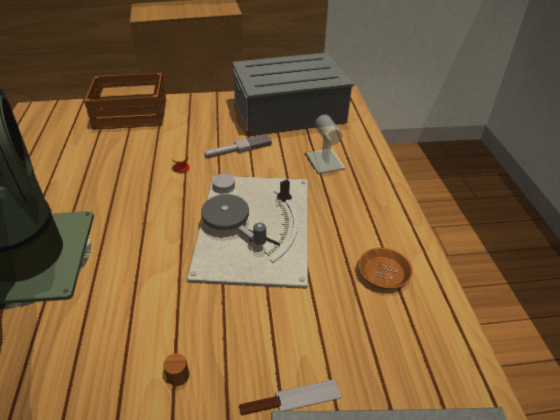

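View pics/top0.png

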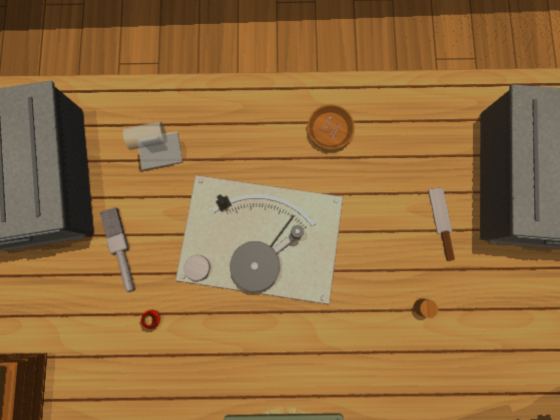

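Run:
```python
from h import *
for n,(x0,y0,x1,y1) in dict(top0=(170,170,350,305),side0=(185,165,325,290)).items():
    im=cv2.imread(f'pics/{n}.png')[y0:y1,x0:x1]
    cv2.imwrite(f'pics/{n}_z.png',cv2.resize(im,None,fx=4.4,fy=4.4,interpolation=cv2.INTER_CUBIC))
```

```text
(no output)
```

View pics/top0_z.png

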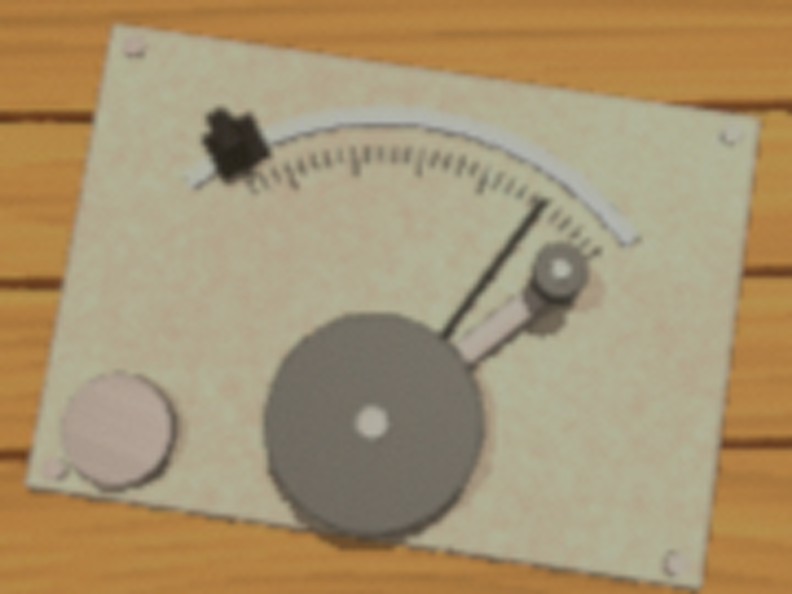

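View pics/side0_z.png

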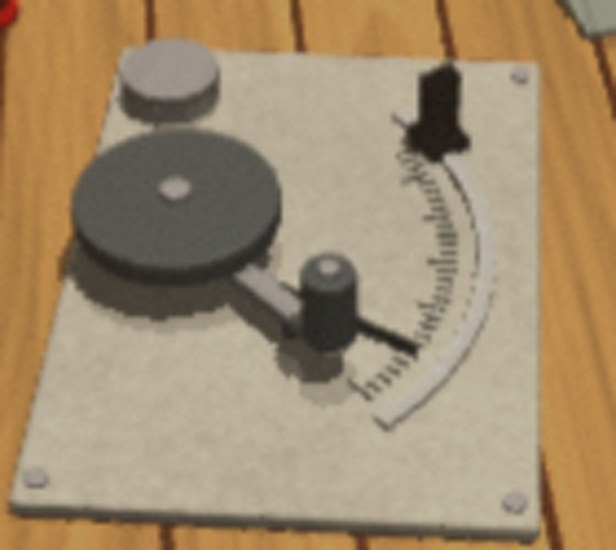

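```bash
cat >> h.py <<'E'
def z2p(n,pts):
    off=dict(top=(170,170),side=(185,165))[n]
    return (np.array(pts,float)+.5)/4.4-.5+np.array(off)
E
python3 - <<'E'
from h import *
np.set_printoptions(precision=4,suppress=True)
for n,C,cap_,rol in (('top',[(113,25),(760,118),(702,588),(28,488)],(372,422),(561,268)),('side',[(540,65),(540,530),(14,503),(124,48)],(175,187),(330,266))):
    P=onz(n,z2p(n,C),.012)[:,:2]   # order: +x+y, +x-y, -x-y, -x+y
    if n=='side': P=onz(n,z2p(n,C),.012)[:,:2]
    print(n,P.tolist())
    ex=(P[0]+P[1]-P[2]-P[3]);ey=(P[0]+P[3]-P[1]-P[2])
    yaw1=np.arctan2(ex[1],ex[0]);yaw2=np.arctan2(-ey[0],ey[1])
    print('sizes',np.linalg.norm(ex)/2,np.linalg.norm(ey)/2,'yaw',yaw1,yaw2)
    c=P.mean(0);y=(yaw1*255+yaw2*360)/615
    print('pivot from plate',c-.0675*np.array([np.cos(y),np.sin(y)]))
    print('cap',onz(n,z2p(n,[cap_]),.060))
    print('roller',onz(n,z2p(n,[rol]),.082))
# depth masks top
d=np.load('pics/top0.npy');c=manip.get_calibration('top');E=np.array(c['extrinsics'])
v,u=np.mgrid[0:420,0:560];o,r=ray('top',np.c_[u.ravel(),v.ravel()])
W=(o+r*d.ravel()[:,None]).reshape(420,560,3)
for (U,V) in [(254,266),(297,231),(223,203),(150,319),(160,135),(150,150),(331,128),(300,270)]: print((U,V),W[V,U])
sub=(np.hypot(W[...,0]-W[266,254,0],W[...,1]-W[266,254,1])<.08)&(W[...,2]>.045)
m=W[sub]; print('cap depth', (m.min(0)+m.max(0))/2, m.mean(0), np.median(m[:,2]),m.max(0)-m.min(0))
E
```

```text
top [[0.6758067687278647, 0.20049576318028525], [0.6186167058501291, -0.1523068247087501], [0.3697068191825252, -0.11223188710840616], [0.42607903304414685, 0.24012027761068858]]
sizes 0.2524834059290733 0.35712029339707774 yaw -0.15849380494266055 -0.15967488179742662
pivot from plate [0.4559 0.0547]
cap [[0.4567 0.056  0.06  ]]
roller [[ 0.5303 -0.0393  0.082 ]]
side [[0.6785705827637628, 0.20417614069660084], [0.6206240474293278, -0.14934224680783825], [0.37264626866044803, -0.10839243072256288], [0.428627287213732, 0.2453986309225945]]
sizes 0.252328002892768 0.3582129758925354 yaw -0.1635565888364064 -0.15970006190268884
pivot from plate [0.4585 0.0588]
cap [[0.4574 0.0587 0.06  ]]
roller [[ 0.5318 -0.0325  0.082 ]]
(254, 266) [0.4557 0.0566 0.0556]
(297, 231) [ 0.5287 -0.0388  0.0869]
(223, 203) [0.5976 0.1257 0.0608]
(150, 319) [0.3397 0.2997 0.0033]
(160, 135) [0.7363 0.2529 0.1241]
(150, 150) [0.7366 0.3078 0.0247]
(331, 128) [ 0.793 -0.132  0.006]
(300, 270) [ 0.446  -0.0471  0.0123]
cap depth [0.4574 0.0542 0.4813] [0.4501 0.0368 0.3304] 0.05446851140756448 [0.1083 0.1128 0.8657]
```

Emit:
drive_tool(
  commands=[
    [-1,0.76,-0.63,0,0],
    [-1,0.76,-0.63,0,0],
    [-1,0.76,-0.63,0,0],
    [-1,0.76,-0.63,0,0],
    [-1,0.76,-0.63,0,0],
    [-1,0.76,-0.63,0,0],
    [-1,0.76,-0.63,0,0],
    [-1,0.76,-0.63,0,0],
    [-1,0.76,-0.63,0,0],
    [-1,0.76,-0.63,0,0],
  ],
  squeeze=30,
)

```text
t: 1.1
ee_pos: [0.3241, -0.3092, 0.2532]
orientation: [[0.963, 0.269, -0.0], [0.269, -0.963, 0.0], [-0.0, -0.0, -1.0]]
force: [0.7, -0.2, -0.1]
width: -0.0001
```

Emit:
drive_tool(
  commands=[
    [-1,0.84,-0.69,0,0],
    [-1,0.84,-0.69,0,0],
    [-1,0.84,-0.69,0,0],
    [-1,0.84,-0.69,0,0],
    [-1,0.84,-0.69,0,0],
    [-1,0.84,-0.69,0,0],
    [-1,0.84,-0.69,0,0],
    [-1,0.84,-0.69,0,0],
    [-1,0.84,-0.69,0,0],
    [-1,0,0,0.8,-0.95],
    [-1,0,0,0.8,-0.95],
    [-1,0,0,0.8,-0.95],
  ],
)

```text
t: 2.3
ee_pos: [0.4917, -0.0694, 0.1803]
orientation: [[0.846, 0.533, -0.0], [0.533, -0.846, 0.0], [0.0, -0.0, -1.0]]
force: [0.6, -1.4, -0.8]
width: 0.0003
```

Emit:
drive_tool(
  commands=[
    [-1,0,0,0.8,-0.95],
    [-1,0,0,0.8,0],
    [-1,0,0,0,0],
  ],
)

```text
t: 2.6
ee_pos: [0.4907, -0.0697, 0.1312]
orientation: [[0.795, 0.607, -0.004], [0.607, -0.795, 0.001], [-0.003, -0.003, -1.0]]
force: [0.3, 0.0, 1.7]
width: -0.0001
```

Run:
```python
from h import *
cap('side','side1');cap('top','top1')
for n,(x0,y0,x1,y1) in dict(top1=(170,170,350,305),side1=(185,165,325,290)).items():
    im=cv2.imread(f'pics/{n}.png')[y0:y1,x0:x1]
    cv2.imwrite(f'pics/{n}_z.png',cv2.resize(im,None,fx=4.4,fy=4.4,interpolation=cv2.INTER_CUBIC))
print(manip.get_obs())
```

```text
{'t': 2.7, 'joints': array([ 0.09676913,  0.78490113, -0.03642873,  1.90043284,  0.05824248,
        0.45781187, -0.89976186]), 'dq': array([ 3.73586924e-04, -2.50945076e-02, -1.29791716e-03, -7.98999572e-03,
       -1.82825763e-04,  3.31284308e-03,  8.89579469e-06]), 'joint_efforts': array([ 1.10070978e-01, -7.92960405e+01,  1.14120562e+00, -1.20388511e+01,
        4.70722758e-02, -3.28650540e-01,  4.58732786e-03]), 'ee_pos': array([ 0.49178194, -0.06978411,  0.13369712]), 'orientation': array([[ 7.94681605e-01,  6.07026233e-01, -5.46400730e-04],
       [ 6.07026345e-01, -7.94681706e-01,  5.15559340e-05],
       [-4.02918860e-04, -3.72650191e-04, -9.99999849e-01]]), 'force': array([ 0.11691733, -0.79994043,  1.13739936]), 'ft_torque': array([ 0.02439821, -0.01632296, -0.0451377 ]), 'width': 0.0002756620829055232}
```

View pics/side1_z.png

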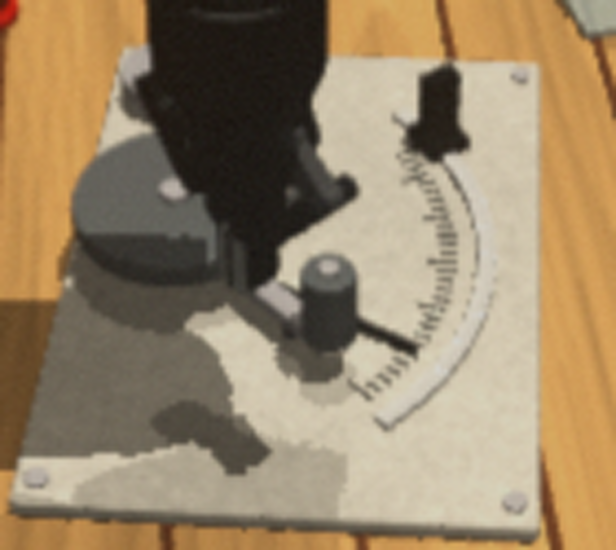

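View pics/top1.png

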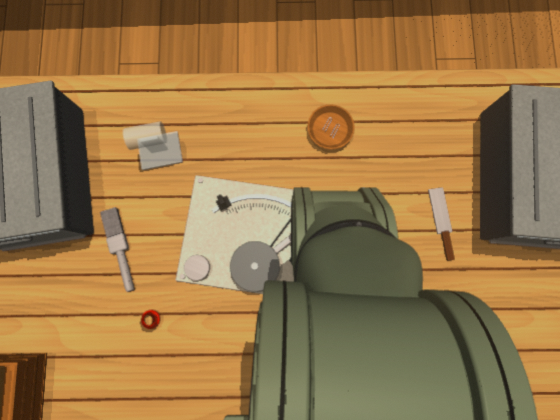

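Run:
```python
from h import *
o=manip.get_obs();p=o['ee_pos'];R=o['orientation']
# plane through TCP spanned by tool y and z
def hit(uv):
    c,d=ray('side',z2p('side',[uv]));n=R[:,0]
    P=c+d[0]*((p-c)@n)/(d[0]@n); return R.T@(P-p)
for uv in [(348,190),(340,198),(262,285),(275,275),(240,275),(150,75),(315,140)]: print(uv,hit(uv).round(4))
```

```text
(348, 190) [-0.      0.0676 -0.0775]
(340, 198) [-0.      0.0626 -0.0699]
(262, 285) [-0.      0.0085  0.0188]
(275, 275) [-0.      0.0182  0.0057]
(240, 275) [ 0.     -0.0074  0.0236]
(150, 75) [-0.     -0.0652 -0.0614]
(315, 140) [-0.      0.0475 -0.0922]
```

Emit:
drive_tool(
  commands=[
    [-1,0,0,0.7,0],
    [-1,0,0,0.7,0],
    [-1,0,0,0.7,0],
    [-1,0,0,0,0],
    [-1,0.3,0,0,0],
    [-1,0.2,0,0,0],
    [-1,0,0,0,0],
  ],
)

```text
t: 3.4
ee_pos: [0.505, -0.0597, 0.0714]
orientation: [[0.794, 0.608, 0.002], [0.608, -0.794, 0.0], [0.002, 0.001, -1.0]]
force: [0.7, 0.5, 1.3]
width: 0.0001
```

Emit:
drive_tool(
  commands=[
    [-1,0.15,0,0,0],
    [-1,0.15,0,0,0],
    [-1,0,0,0,0],
  ],
)

```text
t: 3.7
ee_pos: [0.5113, -0.0547, 0.0704]
orientation: [[0.794, 0.608, 0.0], [0.608, -0.794, 0.0], [0.001, 0.0, -1.0]]
force: [0.5, 0.2, 0.2]
width: 0.0001
```

Emit:
drive_tool(
  commands=[
    [-1,0.1,0,0,0],
    [-1,0,0,0,0],
  ],
)

```text
t: 3.9
ee_pos: [0.5133, -0.0533, 0.0703]
orientation: [[0.794, 0.607, -0.0], [0.607, -0.794, -0.0], [-0.0, -0.0, -1.0]]
force: [-1.7, -0.5, 1.2]
width: -0.0002
```

Emit:
drive_tool(
  commands=[
    [-1,0.203,0.032,0,-0.5],
    [-1,0.203,0.032,0,-0.5],
    [-1,0,0,0,0],
  ],
)

```text
t: 4.2
ee_pos: [0.5247, -0.0467, 0.0703]
orientation: [[0.727, 0.686, 0.001], [0.686, -0.727, 0.0], [0.001, 0.0, -1.0]]
force: [-0.9, -2.5, 0.5]
width: -0.0002
```

Emit:
drive_tool(
  commands=[
    [-1,0.203,0.032,0,-0.5],
    [-1,0.203,0.032,0,-0.5],
    [-1,0.203,0.032,0,-0.5],
    [-1,0,0,0,0],
  ],
)

```text
t: 4.6
ee_pos: [0.5393, -0.0354, 0.0703]
orientation: [[0.617, 0.787, 0.001], [0.787, -0.617, 0.0], [0.001, 0.0, -1.0]]
force: [-0.1, -3.1, 0.9]
width: 0.0002
```

```bash
cat > st.py <<'E'
from h import *
def st():
    o=manip.get_obs();p=o['ee_pos'];R=o['orientation'];c=np.array([.457,.0567,0])
    r=(p-c)[:2];phi=np.arctan2(R[1,0],R[0,0]);q=phi-.661
    et=R[:2,0]
    ang=np.arctan2(r[1],r[0])+.91
    print('t%.2f phi-q %.3f  tcp ang %.3f rad %.4f | Fx(tool) %.2f Fy %.2f Fz %.2f |F| %.2f'%(o['t'],q,ang,np.hypot(*r),-o['force']@R[:,0],o['force']@R[:,1],o['force'][2],np.linalg.norm(o['force'])), 'rel', (R.T@(p-c)).round(4))
if __name__=='__main__': st()
E
python3 st.py
python3 - <<'E'
from h import *
cap('side','side2')
im=cv2.imread('pics/side2.png')[165:290,185:325]
cv2.imwrite('pics/side2_z.png',cv2.resize(im,None,fx=4.4,fy=4.4,interpolation=cv2.INTER_CUBIC))
E
```

```text
t4.60 phi-q 0.245  tcp ang 0.068 rad 0.1236 | Fx(tool) 2.53 Fy 1.87 Fz 0.91 |F| 3.28 rel [-0.0217  0.1217 -0.0703]
```

View pics/side2_z.png

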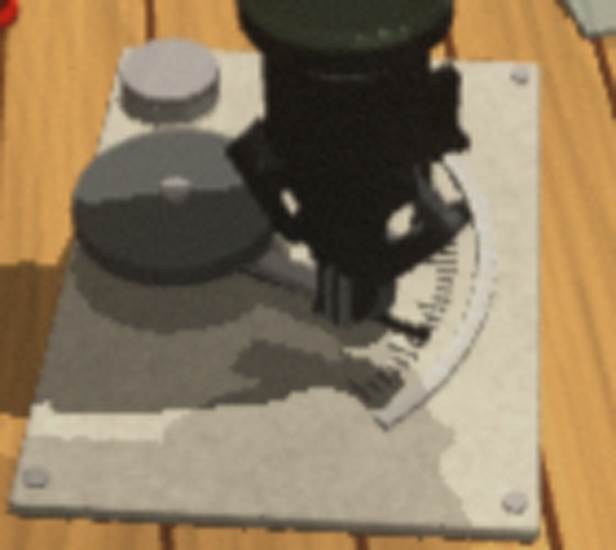

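Emit:
drive_tool(
  commands=[
    [-1,0.203,0.032,0,-0.5],
    [-1,0.203,0.032,0,-0.5],
    [-1,0.203,0.032,0,-0.5],
    [-1,0,0,0,0],
  ],
)

```text
t: 5.05
ee_pos: [0.5522, -0.0221, 0.0703]
orientation: [[0.492, 0.87, 0.001], [0.87, -0.492, 0.001], [0.001, 0.0, -1.0]]
force: [0.6, -3.8, 0.1]
width: 0.0004
```

```bash
python3 st.py
```

```text
t5.05 phi-q 0.395  tcp ang 0.218 rad 0.1236 | Fx(tool) 3.00 Fy 2.42 Fz 0.11 |F| 3.85 rel [-0.0217  0.1217 -0.0703]
```

Emit:
drive_tool(
  commands=[
    [-1,0.065,0.011,0,-0.16],
    [-1,0,0,0,0],
  ],
)

```text
t: 5.25
ee_pos: [0.5529, -0.0213, 0.0703]
orientation: [[0.481, 0.877, 0.0], [0.877, -0.481, 0.0], [0.0, 0.0, -1.0]]
force: [-0.7, -4.1, -0.2]
width: -0.0001
```

Emit:
drive_tool(
  commands=[
    [-1,0.065,0.011,0,-0.16],
    [-1,0,0,0,0],
  ],
)

```text
t: 5.45
ee_pos: [0.5542, -0.0197, 0.0703]
orientation: [[0.466, 0.885, 0.0], [0.885, -0.466, 0.0], [0.0, 0.0, -1.0]]
force: [-0.1, -3.8, -0.4]
width: -0.0002
```

Emit:
drive_tool(
  commands=[
    [-1,0.065,0.011,0,-0.16],
    [-1,0,0,0,0],
  ],
)

```text
t: 5.65
ee_pos: [0.5554, -0.018, 0.0703]
orientation: [[0.452, 0.892, 0.0], [0.892, -0.452, 0.0], [0.0, 0.0, -1.0]]
force: [1.5, -3.8, -0.6]
width: 0.0004
```

Emit:
drive_tool(
  commands=[
    [-1,0.065,0.011,0,-0.16],
    [-1,0,0,0,0],
  ],
)

```text
t: 5.85
ee_pos: [0.5566, -0.0164, 0.0703]
orientation: [[0.438, 0.899, 0.0], [0.899, -0.438, 0.0], [0.0, 0.0, -1.0]]
force: [0.9, -4.6, -1.4]
width: -0.0001
```

Emit:
drive_tool(
  commands=[
    [-1,0.065,0.011,0,-0.16],
    [-1,0,0,0,0],
  ],
)

```text
t: 6.05
ee_pos: [0.5578, -0.0148, 0.0703]
orientation: [[0.423, 0.906, 0.0], [0.906, -0.423, 0.0], [0.0, 0.0, -1.0]]
force: [1.6, -4.0, -0.5]
width: -0.0001
```

Emit:
drive_tool(
  commands=[
    [-1,0.065,0.011,0,-0.16],
    [-1,0,0,0,0],
  ],
)

```text
t: 6.25
ee_pos: [0.5589, -0.0131, 0.0703]
orientation: [[0.409, 0.913, 0.0], [0.913, -0.409, 0.0], [0.0, 0.0, -1.0]]
force: [1.2, -4.8, 0.3]
width: -0.0002
```

Emit:
drive_tool(
  commands=[
    [-1,0.065,0.011,0,-0.16],
    [-1,0,0,0,0],
  ],
)

```text
t: 6.45
ee_pos: [0.56, -0.0115, 0.0703]
orientation: [[0.394, 0.919, 0.0], [0.919, -0.394, 0.0], [0.0, 0.0, -1.0]]
force: [1.0, -4.0, -0.4]
width: -0.0002
```

Emit:
drive_tool(
  commands=[
    [-1,0.065,0.011,0,-0.16],
    [-1,0,0,0,0],
  ],
)

```text
t: 6.65
ee_pos: [0.5611, -0.0098, 0.0703]
orientation: [[0.379, 0.925, 0.0], [0.925, -0.379, 0.0], [0.0, 0.0, -1.0]]
force: [0.4, -4.7, -0.5]
width: -0.0002
```

Emit:
drive_tool(
  commands=[
    [-1,0.065,0.011,0,-0.16],
    [-1,0,0,0,0],
  ],
)

```text
t: 6.85
ee_pos: [0.5621, -0.0082, 0.0703]
orientation: [[0.364, 0.931, 0.0], [0.931, -0.364, 0.0], [0.0, 0.0, -1.0]]
force: [1.1, -4.2, -0.7]
width: 0.0004
```

Emit:
drive_tool(
  commands=[
    [-1,0.065,0.011,0,-0.16],
    [-1,0,0,0,0],
  ],
)

```text
t: 7.05
ee_pos: [0.5631, -0.0065, 0.0703]
orientation: [[0.35, 0.937, 0.0], [0.937, -0.35, 0.0], [0.0, 0.0, -1.0]]
force: [1.2, -4.3, -0.3]
width: 0.0001
```

Emit:
drive_tool(
  commands=[
    [-1,0.065,0.011,0,-0.16],
    [-1,0,0,0,0],
  ],
)

```text
t: 7.25
ee_pos: [0.564, -0.0048, 0.0703]
orientation: [[0.335, 0.942, 0.0], [0.942, -0.335, 0.0], [0.0, -0.0, -1.0]]
force: [1.2, -3.7, -0.3]
width: -0.0004
```

Emit:
drive_tool(
  commands=[
    [-1,0.065,0.011,0,-0.16],
    [-1,0,0,0,0],
  ],
)

```text
t: 7.45
ee_pos: [0.565, -0.0032, 0.0704]
orientation: [[0.32, 0.947, 0.0], [0.947, -0.32, 0.0], [0.0, 0.0, -1.0]]
force: [1.9, -4.6, -0.6]
width: 0.0004
```

Emit:
drive_tool(
  commands=[
    [-1,0.065,0.011,0,-0.16],
    [-1,0,0,0,0],
  ],
)

```text
t: 7.65
ee_pos: [0.5659, -0.0015, 0.0703]
orientation: [[0.305, 0.952, 0.0], [0.952, -0.305, 0.0], [0.0, 0.0, -1.0]]
force: [1.5, -4.8, -0.7]
width: 0.0
```

Emit:
drive_tool(
  commands=[
    [-1,0.065,0.011,0,-0.16],
    [-1,0,0,0,0],
  ],
)

```text
t: 7.85
ee_pos: [0.5668, 0.0003, 0.0703]
orientation: [[0.29, 0.957, 0.0], [0.957, -0.29, 0.0], [0.0, 0.0, -1.0]]
force: [1.2, -4.9, 0.3]
width: 0.0
```

Emit:
drive_tool(
  commands=[
    [-1,0.065,0.011,0,-0.16],
    [-1,0,0,0,0],
  ],
)

```text
t: 8.05
ee_pos: [0.5677, 0.002, 0.0703]
orientation: [[0.275, 0.962, 0.0], [0.962, -0.275, 0.0], [0.0, 0.0, -1.0]]
force: [0.6, -5.5, -1.4]
width: 0.0002
```

Emit:
drive_tool(
  commands=[
    [-1,0.065,0.011,0,-0.16],
    [-1,0,0,0,0],
  ],
)

```text
t: 8.25
ee_pos: [0.5685, 0.0036, 0.0703]
orientation: [[0.259, 0.966, -0.0], [0.966, -0.259, -0.0], [-0.0, -0.0, -1.0]]
force: [1.1, -5.3, 0.2]
width: -0.0001
```

Emit:
drive_tool(
  commands=[
    [-1,0.065,0.011,0,-0.16],
    [-1,0,0,0,0],
  ],
)

```text
t: 8.45
ee_pos: [0.5691, 0.0046, 0.0703]
orientation: [[0.244, 0.97, -0.001], [0.97, -0.244, -0.001], [-0.001, -0.0, -1.0]]
force: [0.3, -9.4, 1.4]
width: -0.0003
```

Emit:
drive_tool(
  commands=[
    [-1,0.02,0,0,0],
    [-1,0,0,0,0],
  ],
)

```text
t: 8.65
ee_pos: [0.5692, 0.0048, 0.0703]
orientation: [[0.245, 0.969, -0.001], [0.969, -0.245, -0.002], [-0.002, -0.0, -1.0]]
force: [0.8, -10.2, 1.0]
width: -0.0001
```

Emit:
drive_tool(
  commands=[
    [-1,0.03,0,0,0],
    [-1,0,0,0,0],
  ],
)

```text
t: 8.85
ee_pos: [0.5693, 0.0053, 0.0703]
orientation: [[0.246, 0.969, -0.001], [0.969, -0.246, -0.002], [-0.002, -0.0, -1.0]]
force: [-0.6, -13.9, 2.2]
width: -0.0
```

Emit:
drive_tool(
  commands=[
    [-1,0.012,0,0,0],
    [-1,0,0,0,0],
  ],
)

```text
t: 9.05
ee_pos: [0.5694, 0.0054, 0.0703]
orientation: [[0.246, 0.969, -0.001], [0.969, -0.246, -0.002], [-0.003, -0.0, -1.0]]
force: [-0.4, -14.5, 1.7]
width: 0.0001
```

Emit:
drive_tool(
  commands=[
    [-1,0.008,0,0,0],
    [-1,0,0,0,0],
    [-1,0,0,0,0],
    [-1,0,0,0,0],
    [-1,0,0,0,0],
    [-1,0,0,0,0],
    [-1,0,0,0,0],
  ],
)

```text
t: 9.75
ee_pos: [0.5694, 0.0055, 0.0703]
orientation: [[0.246, 0.969, -0.001], [0.969, -0.246, -0.003], [-0.003, -0.0, -1.0]]
force: [-0.2, -15.2, 1.9]
width: -0.0003
```

Emit:
drive_tool(
  commands=[
    [-1,0,0,0,0],
    [-1,0,0,0,0],
    [-1,0,0,0,0],
    [-1,0,0,0,0],
    [-1,0,0,0,0],
    [-1,0,0,0,0],
  ],
)

```text
t: 10.35
ee_pos: [0.5694, 0.0055, 0.0703]
orientation: [[0.246, 0.969, -0.001], [0.969, -0.246, -0.003], [-0.003, -0.001, -1.0]]
force: [-0.9, -14.9, 1.8]
width: 0.0002
```

```bash
python3 st.py
```

```text
t10.35 phi-q 0.661  tcp ang 0.483 rad 0.1235 | Fx(tool) 14.67 Fy 2.82 Fz 1.78 |F| 15.04 rel [-0.0222  0.1215 -0.0703]
```

Emit:
drive_tool(
  commands=[
    [-1,-0.1,-0.01,0,0.2],
    [-1,-0.203,-0.042,0,0.5],
    [-1,-0.203,-0.042,0,0.5],
    [-1,-0.203,-0.042,0,0.5],
    [-1,-0.203,-0.042,0,0.5],
    [-1,-0.203,-0.042,0,0.5],
    [-1,-0.203,-0.042,0,0.5],
    [-1,-0.203,-0.042,0,0.5],
    [-1,-0.203,-0.042,0,0.5],
  ],
)

```text
t: 11.25
ee_pos: [0.5386, -0.0349, 0.0703]
orientation: [[0.621, 0.784, -0.0], [0.784, -0.621, 0.0], [0.0, -0.0, -1.0]]
force: [-1.4, -1.5, 0.2]
width: 0.0004
```

```bash
python3 st.py
```

```text
t11.25 phi-q 0.240  tcp ang 0.067 rad 0.1227 | Fx(tool) 2.03 Fy -0.21 Fz 0.21 |F| 2.05 rel [-0.0211  0.1209 -0.0703]
```

Emit:
drive_tool(
  commands=[
    [-1,-0.203,-0.042,0,0.5],
    [-1,-0.203,-0.042,0,0.5],
    [-1,-0.203,-0.042,0,0.5],
    [-1,-0.203,-0.042,0,0.5],
    [-1,-0.203,-0.042,0,0.5],
    [-1,-0.3,0,0,0],
    [-1,-0.5,0,0,0],
    [-1,0,0,0,0],
  ],
)

```text
t: 12.05
ee_pos: [0.4933, -0.0681, 0.0704]
orientation: [[0.794, 0.608, -0.001], [0.608, -0.794, -0.0], [-0.001, -0.0, -1.0]]
force: [0.5, 1.0, -0.7]
width: -0.0001
```

```bash
python3 st.py
```

```text
t12.05 phi-q -0.007  tcp ang -0.378 rad 0.1300 | Fx(tool) -0.96 Fy -0.47 Fz -0.68 |F| 1.27 rel [-0.0471  0.1212 -0.0704]
```

Emit:
drive_tool(
  commands=[
    [-1,0,0,-0.9,0],
    [-1,0,0,-0.9,0],
    [-1,0,0,-0.9,0],
    [-1,0,0,-0.9,0],
    [-1,0,0,-0.9,0],
  ],
)

```text
t: 12.55
ee_pos: [0.4947, -0.0666, 0.2066]
orientation: [[0.793, 0.609, 0.001], [0.609, -0.793, 0.0], [0.001, 0.0, -1.0]]
force: [-0.3, -0.3, -0.0]
width: 0.0002
```

Emit:
drive_tool(
  commands=[
    [-1,0.58,-0.95,0,0],
    [-1,0.58,-0.95,0,0],
    [-1,0.58,-0.95,0,0],
    [-1,0.58,-0.95,0,0],
    [-1,0.58,-0.95,0,0],
    [-1,0.58,-0.95,0,0],
    [-1,0.58,-0.95,0,0],
    [-1,0.58,-0.95,0,0],
    [-1,0.58,-0.95,0,0],
    [-1,0.58,-0.95,0,0],
    [-1,0.58,-0.95,0,0],
    [-1,0.58,-0.95,0,0],
  ],
)

```text
t: 13.75
ee_pos: [0.4515, 0.3334, 0.2055]
orientation: [[0.793, 0.61, 0.0], [0.61, -0.793, 0.001], [0.001, -0.0, -1.0]]
force: [0.4, 0.1, 0.6]
width: -0.0
```

```bash
python3 st.py
python3 - <<'E'
from h import *
cap('side','side3');cap('top','top3')
for n,(x0,y0,x1,y1) in dict(top3=(170,170,350,305),side3=(185,165,325,290)).items():
    im=cv2.imread(f'pics/{n}.png')[y0:y1,x0:x1]
    cv2.imwrite(f'pics/{n}_z.png',cv2.resize(im,None,fx=4.4,fy=4.4,interpolation=cv2.INTER_CUBIC))
E
```

```text
t13.75 phi-q -0.005  tcp ang 2.501 rad 0.2767 | Fx(tool) -0.42 Fy 0.16 Fz 0.55 |F| 0.71 rel [ 0.1645 -0.2227 -0.2053]
```

View pics/side3_z.png

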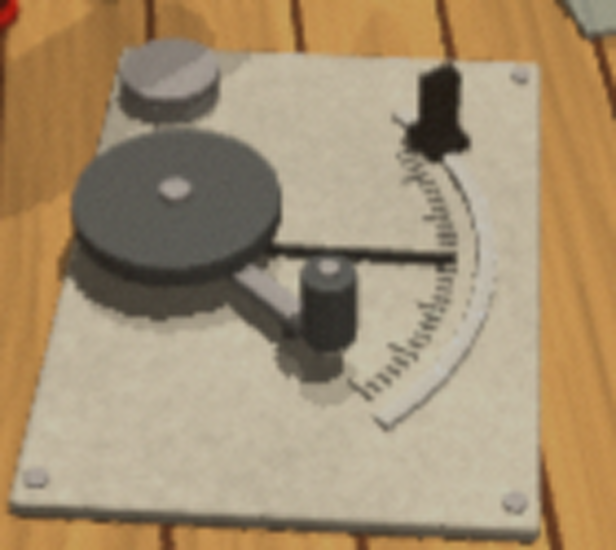

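View pics/top3_z.png

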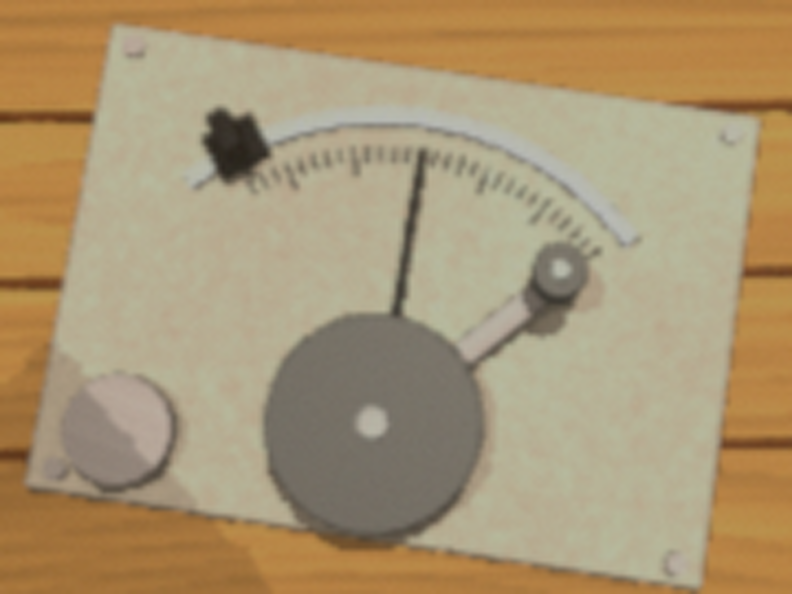

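```bash
cat > polar.py <<'E'
from h import *
import sys
def polar(n,f,c,zero,z=.012,r0=.05,r1=.19,nr=280,q0=-.1,q1=1.5,nq=1600):
    im=cv2.imread(f'pics/{f}.png')
    r=np.linspace(r0,r1,nr);q=np.linspace(q0,q1,nq)
    Q,Rr=np.meshgrid(q,r)
    P=np.stack([c[0]+Rr*np.cos(zero+Q),c[1]+Rr*np.sin(zero+Q),np.full_like(Q,z)],-1)
    uv=proj(n,P).reshape(nr,nq,2).astype(np.float32)
    return r,q,cv2.remap(im,uv[...,0],uv[...,1],cv2.INTER_CUBIC)
if __name__=='__main__':
    for n,c,z0 in(('top',(.4562,.0550),-.9095),('side',(.4585,.0588),-.9105)):
        f=n+sys.argv[1]
        r,q,o=polar(n,f,c,z0)
        o=o[::-1]; o=cv2.resize(o,(800,280))
        for k in range(0,30,5):
            x=int((k*.05+.1)/1.6*800); cv2.line(o,(x,0),(x,12),(0,0,255),1)
        cv2.imwrite(f'pics/{f}_pol.png',o)
E
python3 polar.py 3
```

```text
(no output)
```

View pics/top3_pol.png

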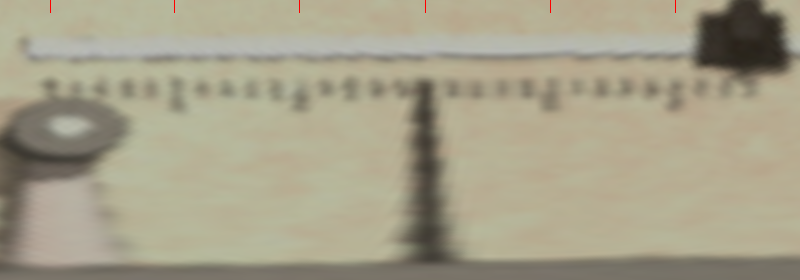

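View pics/side3_pol.png

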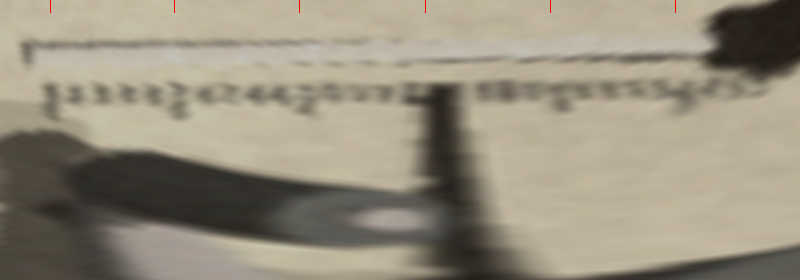

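```bash
cat > meas.py <<'E'
from polar import *
CF=dict(top=((.4562,.0550),-.9095),side=((.4585,.0588),-.9105))
def needle(n,f):
    c,z0=CF[n]
    r,q,o=polar(n,f,c,z0,z=.0165,r0=.12 if n=='side' else .085,r1=.131,nr=40,q0=.55,q1=.95,nq=800)
    g=o.max(2).astype(float); out=[]
    for row in g:
        m=np.clip(np.median(row)*.75-row,0,None); out.append((m*q).sum()/m.sum())
    out=np.array(out); k=np.polyfit(r,out,1)
    print(n,f,'needle q median %.4f  at r=.146 fit %.4f slope %.2f'%(np.median(out),np.polyval(k,.146),k[0]))
def ticks(n,f):
    c,z0=CF[n]
    r,q,o=polar(n,f,c,z0,z=.012,r0=.141,r1=.149,nr=12,q0=-.1,q1=1.5,nq=3200)
    g=o.max(2).astype(float).mean(0); g=g-cv2.GaussianBlur(g[None],(0,0),150)[0]
    # phase/gain fit of 0.05 rad period, in windows
    for a,b in((0.1,.4),(.4,.7),(.8,1.1)):
        s=(q>a)&(q<b); ph=np.angle((-(g[s]-g[s].mean())*np.exp(-2j*np.pi*q[s]/.05)).sum())
        print(n,f,'tick phase offset in [%.1f %.1f]: %.4f'%(a,b,-ph/2/np.pi*.05*1))
def catch(n,f,z,ra,rb,qa,qb):
    c,z0=CF[n]
    r,q,o=polar(n,f,c,z0,z=z,r0=ra,r1=rb,nr=20,q0=qa,q1=qb,nq=2000)
    g=o.max(2).astype(float); 
    L=[]
    for row in g:
        s=np.where(row<75)[0]
        if len(s): L.append((q[s[0]],q[s[-1]]))
    L=np.array(L); m=np.median(L,0); print(n,f,'catch z%.3f r%.3f-%.3f edges %.3f %.3f mid %.4f width %.3f'%(z,ra,rb,*m,m.mean(),m[1]-m[0]))
if __name__=='__main__':
    k=sys.argv[1]
    for n in('top','side'):
        f=n+k
        try: needle(n,f);ticks(n,f)
        except Exception as e: print(e)
E
python3 meas.py 3
python3 - <<'E'
from meas import *
catch('top','top3',.022,.158,.166,1.1,1.6)
catch('top','top3',.064,.160,.176,1.1,1.6)
E
```

```text
top top3 needle q median 0.7504  at r=.146 fit 0.7449 slope -0.13
top top3 tick phase offset in [0.1 0.4]: 0.0038
top top3 tick phase offset in [0.4 0.7]: 0.0030
top top3 tick phase offset in [0.8 1.1]: 0.0043
side side3 needle q median 0.7472  at r=.146 fit 0.7440 slope -0.17
side side3 tick phase offset in [0.1 0.4]: 0.0068
side side3 tick phase offset in [0.4 0.7]: 0.0142
side side3 tick phase offset in [0.8 1.1]: 0.0144
top top3 catch z0.022 r0.158-0.166 edges 1.299 1.467 mid 1.3829 width 0.167
top top3 catch z0.064 r0.160-0.176 edges 1.297 1.440 mid 1.3684 width 0.142
```

Emit:
drive_tool(
  commands=[
    [-1,0.036,0.89,0,0],
    [-1,0.036,0.89,0,0],
    [-1,0.036,0.89,0,0],
    [-1,0.036,0.89,0,0],
    [-1,0.036,0.89,0,0],
    [-1,0.036,0.89,0,0],
    [-1,0.036,0.89,0,0],
    [-1,0.036,0.89,0,0],
    [-1,0,0,0,-0.99],
    [-1,0,0,0,-0.99],
    [-1,0,0,0,-0.99],
    [-1,0,0,0,-0.99],
  ],
)

```text
t: 15.05
ee_pos: [0.5889, 0.1672, 0.2054]
orientation: [[0.493, 0.87, 0.0], [0.87, -0.493, 0.0], [0.0, 0.0, -1.0]]
force: [0.2, 1.0, -0.2]
width: -0.0004
```

Emit:
drive_tool(
  commands=[
    [-1,0,0,0,-0.99],
    [-1,0,0,0,-0.99],
    [-1,0,0,0,-0.99],
    [-1,0,0,0,-0.99],
    [-1,0,0,0,-0.99],
    [-1,0,0,0,-0.99],
    [-1,0,0,0,-0.99],
    [-1,0,0,0.8,-0.99],
    [-1,0,0,0.8,-0.99],
    [-1,0,0,0.8,-0.99],
    [-1,0,0,0.8,0],
    [-1,0,0,0,0],
  ],
)

```text
t: 16.25
ee_pos: [0.5878, 0.1667, 0.1069]
orientation: [[-0.453, 0.892, -0.004], [0.892, 0.453, -0.001], [0.001, -0.004, -1.0]]
force: [-0.5, 0.2, 1.5]
width: -0.0002
```

```bash
python3 st.py
python3 - <<'E'
from h import *
cap('side','side4')
im=cv2.imread('pics/side4.png')[125:290,185:345]
cv2.imwrite('pics/side4_z.png',cv2.resize(im,None,fx=3.6,fy=3.6,interpolation=cv2.INTER_CUBIC))
E
```

```text
t16.25 phi-q 1.380  tcp ang 1.610 rad 0.1709 | Fx(tool) -0.37 Fy -0.39 Fz 1.52 |F| 1.62 rel [ 0.039   0.166  -0.1075]
```

View pics/side4_z.png

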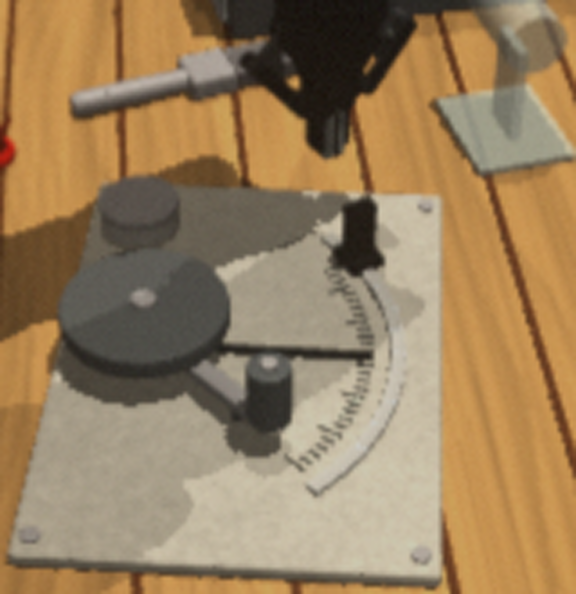

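Emit:
drive_tool(
  commands=[
    [-1,0,0.07,0.6,0],
    [-1,0,0,0.6,0],
    [-1,0,0,0.57,0],
    [-1,0,0,0,0],
    [-1,-0.3,0,0,0],
    [-1,-0.2,0,0,0],
    [-1,0,0,0,0],
  ],
)

```text
t: 17.0
ee_pos: [0.5984, 0.1535, 0.0572]
orientation: [[-0.451, 0.892, 0.002], [0.892, 0.451, -0.0], [-0.001, 0.001, -1.0]]
force: [0.5, -0.4, 0.4]
width: -0.0
```

```bash
python3 st.py
```

```text
t17.00 phi-q 1.378  tcp ang 1.510 rad 0.1714 | Fx(tool) 0.57 Fy 0.23 Fz 0.41 |F| 0.74 rel [ 0.0225  0.17   -0.057 ]
```

Emit:
drive_tool(
  commands=[
    [-1,-0.1,-0.03,0,0],
    [-1,-0.06,0,0,0],
    [-1,0,0,0,0],
    [-1,-0.226,0.019,0,0.4],
    [-1,0,0,0,0],
  ],
)

```text
t: 17.5
ee_pos: [0.6028, 0.1438, 0.0563]
orientation: [[-0.414, 0.91, 0.0], [0.91, 0.414, -0.0], [-0.0, 0.0, -1.0]]
force: [0.1, 0.1, 0.3]
width: 0.0
```

```bash
python3 st.py
```

```text
t17.50 phi-q 1.337  tcp ang 1.448 rad 0.1699 | Fx(tool) -0.07 Fy 0.18 Fz 0.29 |F| 0.35 rel [ 0.0189  0.1688 -0.0562]
```

Emit:
drive_tool(
  commands=[
    [-1,-0.226,0.019,0,0.4],
    [-1,-0.226,0.019,0,0.4],
  ],
)

```text
t: 17.7
ee_pos: [0.609, 0.1323, 0.0562]
orientation: [[-0.34, 0.94, -0.0], [0.94, 0.34, 0.0], [0.0, 0.0, -1.0]]
force: [-0.9, 1.0, 0.4]
width: -0.0001
```

```bash
python3 st.py
python3 - <<'E'
from h import *
cap('side','side5')
im=cv2.imread('pics/side5.png')[125:290,185:345]
cv2.imwrite('pics/side5_z.png',cv2.resize(im,None,fx=3.6,fy=3.6,interpolation=cv2.INTER_CUBIC))
E
```

```text
t17.70 phi-q 1.257  tcp ang 1.371 rad 0.1698 | Fx(tool) -1.20 Fy -0.51 Fz 0.43 |F| 1.37 rel [ 0.0194  0.1687 -0.0562]
```

View pics/side5_z.png

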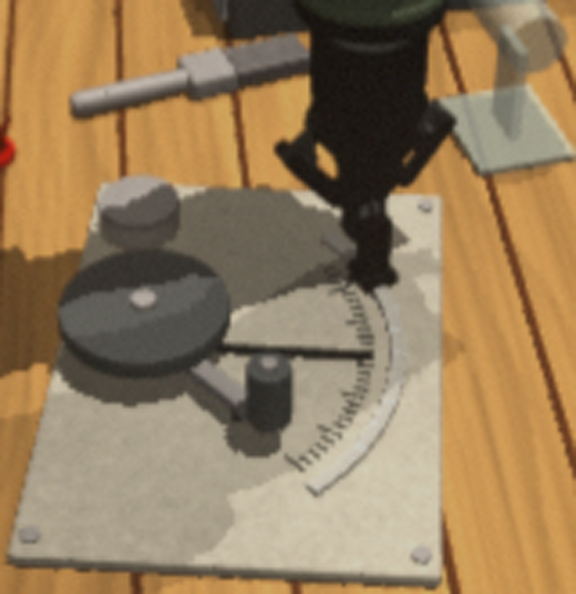

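Emit:
drive_tool(
  commands=[
    [-1,-0.226,0.019,0,0.4],
    [-1,-0.226,0.019,0,0.4],
    [-1,-0.226,0.019,0,0.4],
    [-1,-0.226,0.019,0,0.4],
    [-1,-0.226,0.019,0,0.4],
    [-1,0,0,0,0],
  ],
)

```text
t: 18.35
ee_pos: [0.6209, 0.0993, 0.0562]
orientation: [[-0.146, 0.989, 0.0], [0.989, 0.146, -0.001], [-0.001, 0.0, -1.0]]
force: [0.8, -0.4, -0.1]
width: 0.0001
```

Emit:
drive_tool(
  commands=[
    [-1,-0.226,0.019,0,0.4],
    [-1,-0.226,0.019,0,0.4],
    [-1,-0.226,0.019,0,0.4],
    [-1,-0.226,0.019,0,0.4],
    [-1,-0.226,0.019,0,0.4],
    [-1,0,0,0,0],
  ],
)

```text
t: 18.95
ee_pos: [0.626, 0.0657, 0.0562]
orientation: [[0.053, 0.999, 0.0], [0.999, -0.053, -0.001], [-0.001, 0.0, -1.0]]
force: [0.1, 0.2, 0.3]
width: -0.0002
```

```bash
python3 st.py
python3 - <<'E'
from h import *
cap('side','side6');cap('top','top6')
for n,(x0,y0,x1,y1) in dict(top6=(170,170,350,305),side6=(185,165,325,290)).items():
    im=cv2.imread(f'pics/{n}.png')[y0:y1,x0:x1]
    cv2.imwrite(f'pics/{n}_z.png',cv2.resize(im,None,fx=4.4,fy=4.4,interpolation=cv2.INTER_CUBIC))
E
```

```text
t18.95 phi-q 0.856  tcp ang 0.963 rad 0.1692 | Fx(tool) -0.18 Fy 0.07 Fz 0.25 |F| 0.32 rel [ 0.018   0.1682 -0.0562]
```

View pics/side6_z.png

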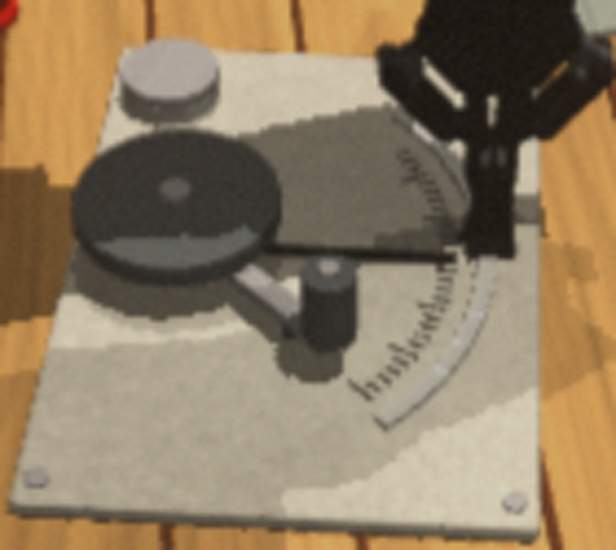

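View pics/top6_z.png

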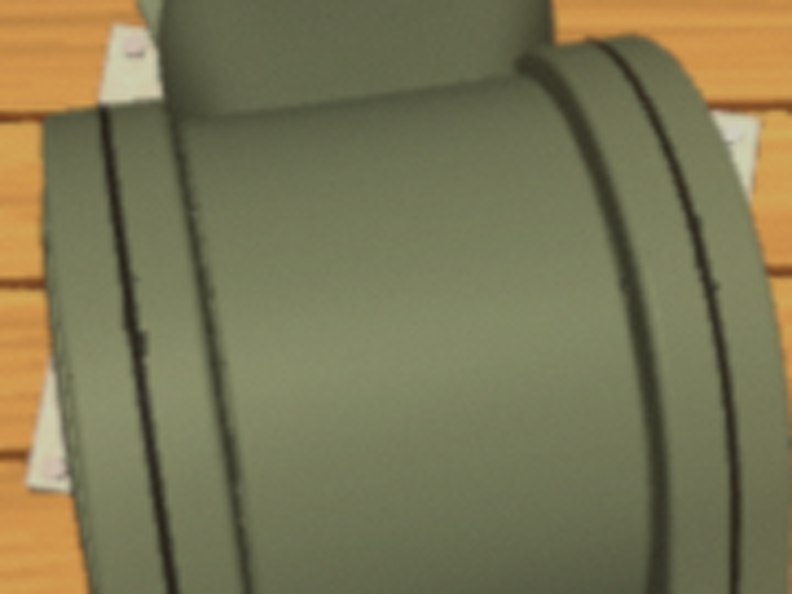

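Emit:
drive_tool(
  commands=[
    [-1,-0.226,0.019,0,0.4],
    [-1,-0.226,0.019,0,0.4],
    [-1,0,0,0,0],
    [-1,0,0,0,0],
  ],
)

```text
t: 19.45
ee_pos: [0.626, 0.0531, 0.0562]
orientation: [[0.13, 0.992, 0.0], [0.992, -0.13, -0.0], [-0.0, 0.0, -1.0]]
force: [0.5, 0.1, 0.6]
width: 0.0001
```

```bash
python3 st.py
python3 - <<'E'
from h import *
cap('side','side7')
im=cv2.imread('pics/side7.png')[165:290,185:325]
cv2.imwrite('pics/side7_z.png',cv2.resize(im,None,fx=4.4,fy=4.4,interpolation=cv2.INTER_CUBIC))
E
python3 polar.py 7
```

```text
t19.45 phi-q 0.780  tcp ang 0.889 rad 0.1691 | Fx(tool) -0.18 Fy 0.49 Fz 0.57 |F| 0.77 rel [ 0.0184  0.1681 -0.0562][ WARN:0@0.347] global loadsave.cpp:275 findDecoder imread_('pics/top7.png'): can't open/read file: check file path/integrity
```

View pics/side7_z.png

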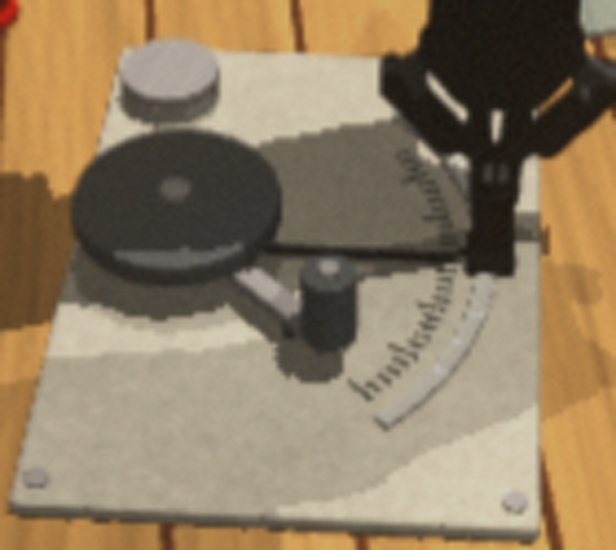

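Emit:
drive_tool(
  commands=[
    [-1,0.4,0,0,0],
    [-1,0.6,0,0,0],
    [-1,0,0,-0.9,0],
    [-1,0,0,-0.9,0],
    [-1,0,0,-0.9,0],
    [-1,0,0,-0.9,0],
    [-1,0,0,-0.9,0],
  ],
)

```text
t: 20.2
ee_pos: [0.6298, 0.0854, 0.1925]
orientation: [[0.128, 0.992, 0.0], [0.992, -0.128, 0.001], [0.001, -0.0, -1.0]]
force: [0.2, -0.4, 0.1]
width: -0.0
```

Emit:
drive_tool(
  commands=[
    [-1,0.85,-0.7,0,0],
    [-1,0.85,-0.7,0,0],
    [-1,0.85,-0.7,0,0],
    [-1,0.85,-0.7,0,0],
    [-1,0.85,-0.7,0,0],
    [-1,0.85,-0.7,0,0],
    [-1,0.85,-0.7,0,0],
    [-1,0.85,-0.7,0,0],
    [-1,0,0,0,0],
  ],
)

```text
t: 21.1
ee_pos: [0.4863, 0.3132, 0.1914]
orientation: [[0.122, 0.992, -0.001], [0.992, -0.122, 0.003], [0.003, -0.002, -1.0]]
force: [0.1, -0.1, -0.4]
width: 0.0
```

```bash
python3 st.py
cat > look.py <<'E'
from meas import *
k=sys.argv[1]
cap('top','top'+k);cap('side','side'+k)
for n,(x0,y0,x1,y1) in {'top'+k:(170,170,350,305),'side'+k:(185,165,325,290)}.items():
    im=cv2.imread(f'pics/{n}.png')[y0:y1,x0:x1]
    cv2.imwrite(f'pics/{n}_z.png',cv2.resize(im,None,fx=4.4,fy=4.4,interpolation=cv2.INTER_CUBIC))
E
python3 look.py 8; python3 polar.py 8; python3 meas.py 8
python3 - <<'E'
from meas import *
catch('top','top8',.022,.156,.164,.55,1.1)
catch('top','top8',.022,.158,.166,.55,1.1)
catch('top','top8',.064,.160,.176,.55,1.1)
E
```

```text
t21.10 phi-q 0.787  tcp ang 2.367 rad 0.2582 | Fx(tool) 0.12 Fy 0.09 Fz -0.41 |F| 0.44 rel [ 0.2587 -0.0027 -0.1907]
top top8 needle q median 0.7504  at r=.146 fit 0.7449 slope -0.13
top top8 tick phase offset in [0.1 0.4]: 0.0039
top top8 tick phase offset in [0.4 0.7]: 0.0031
top top8 tick phase offset in [0.8 1.1]: 0.0047
side side8 needle q median 0.7473  at r=.146 fit 0.7429 slope -0.23
side side8 tick phase offset in [0.1 0.4]: 0.0068
side side8 tick phase offset in [0.4 0.7]: 0.0140
side side8 tick phase offset in [0.8 1.1]: 0.0144
top top8 catch z0.022 r0.156-0.164 edges 0.691 0.856 mid 0.7733 width 0.165
top top8 catch z0.022 r0.158-0.166 edges 0.693 0.855 mid 0.7740 width 0.162
top top8 catch z0.064 r0.160-0.176 edges 0.683 0.828 mid 0.7555 width 0.146
```

View pics/top8_z.png

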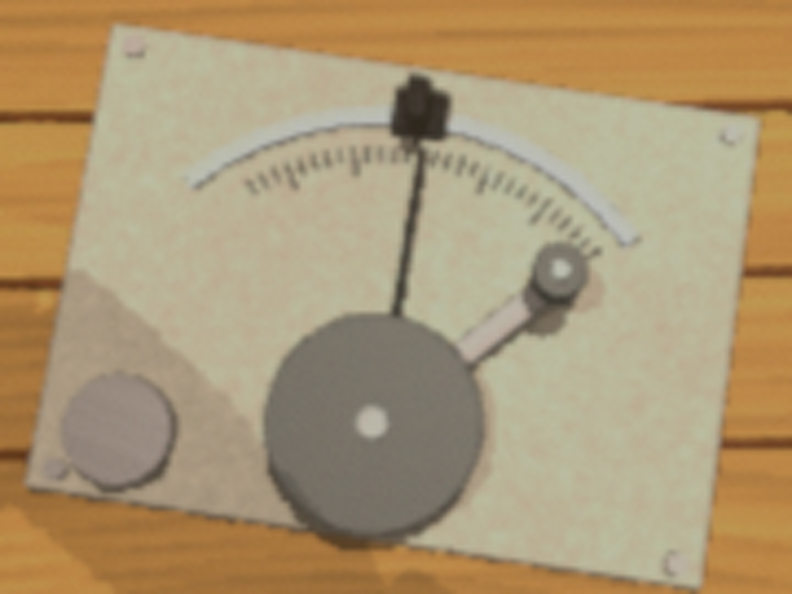

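View pics/top8_pol.png

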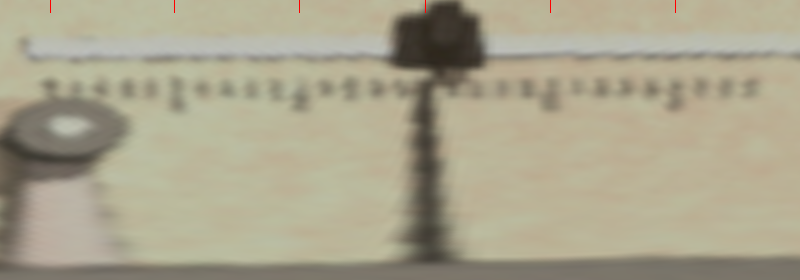

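View pics/side8_z.png

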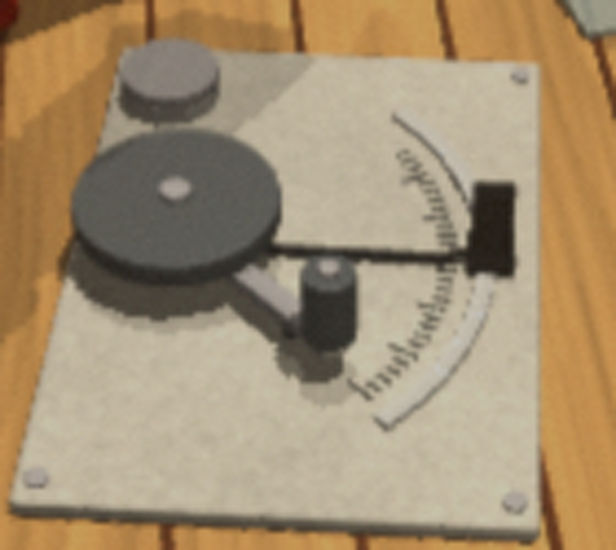

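```bash
cat > nib.py <<'E'
from meas import *
f='top'+sys.argv[1]; c,z0=CF['top']
for z in(.014,.018):
  r,q,o=polar('top',f,c,z0,z=z,r0=.1375,r1=.160,nr=10,q0=.6,q1=.9,nq=600)
  g=o.max(2).astype(float)
  for rr,row in zip(r,g):
    m=np.clip(np.percentile(row,75)-25-row,0,None)*(abs(q-.76)<.1); print('z%.3f r%.4f cen %.4f min %.4f (%.0f) w%.3f'%(z,rr,(m*q).sum()/m.sum(),q[row.argmin()],row.min(),(m>m.max()/2).sum()*.0005))
# foot edges sub-pixel at half level
for z,ra,rb in((.022,.156,.166),(.022,.160,.164)):
  r,q,o=polar('top',f,c,z0,z=z,r0=ra,r1=rb,nr=20,q0=.5,q1=1.0,nq=2000)
  g=o.max(2).astype(float).mean(0); mid=(g.max()+g.min())/2; s=np.where(g<mid-20)[0]
  d=np.gradient(cv2.GaussianBlur(g[None],(0,0),8)[0]); print('foot', q[s[0]],q[s[-1]],'grad edges',q[d.argmin()],q[d.argmax()],(q[d.argmin()]+q[d.argmax()])/2)
E
python3 nib.py 8; cd pics
python3 - <<'E'
import cv2
im=cv2.imread('top8.png')[180:225,240:295]
cv2.imwrite('top8_n.png',cv2.resize(im,None,fx=12,fy=12,interpolation=cv2.INTER_NEAREST))
E
```

```text
z0.014 r0.1375 cen 0.7485 min 0.7477 (81) w0.031
z0.014 r0.1400 cen 0.7491 min 0.7492 (82) w0.028
z0.014 r0.1425 cen 0.7474 min 0.7487 (82) w0.025
z0.014 r0.1450 cen 0.7524 min 0.7497 (81) w0.026
z0.014 r0.1475 cen 0.7731 min 0.7548 (83) w0.062
z0.014 r0.1500 cen 0.7883 min 0.7808 (92) w0.074
z0.014 r0.1525 cen 0.7932 min 0.7798 (75) w0.065
z0.014 r0.1550 cen 0.7845 min 0.7798 (62) w0.090
z0.014 r0.1575 cen 0.7744 min 0.7663 (49) w0.170
z0.014 r0.1600 cen 0.7725 min 0.7918 (46) w0.174
z0.018 r0.1375 cen 0.7467 min 0.7452 (82) w0.030
z0.018 r0.1400 cen 0.7471 min 0.7482 (82) w0.026
z0.018 r0.1425 cen 0.7456 min 0.7467 (82) w0.026
z0.018 r0.1450 cen 0.7562 min 0.7487 (82) w0.026
z0.018 r0.1475 cen 0.7754 min 0.7563 (87) w0.072
z0.018 r0.1500 cen 0.7882 min 0.7783 (86) w0.069
z0.018 r0.1525 cen 0.7914 min 0.7773 (71) w0.067
z0.018 r0.1550 cen 0.7786 min 0.7753 (57) w0.143
z0.018 r0.1575 cen 0.7718 min 0.7608 (45) w0.175
z0.018 r0.1600 cen 0.7719 min 0.7868 (46) w0.175
foot 0.6870935467733867 0.8594297148574287 grad edges 0.68184092046023 0.868184092046023 0.7750125062531266
foot 0.6873436718359179 0.8596798399199599 grad edges 0.680840420210105 0.8684342171085542 0.7746373186593296
```

View pics/top8_n.png

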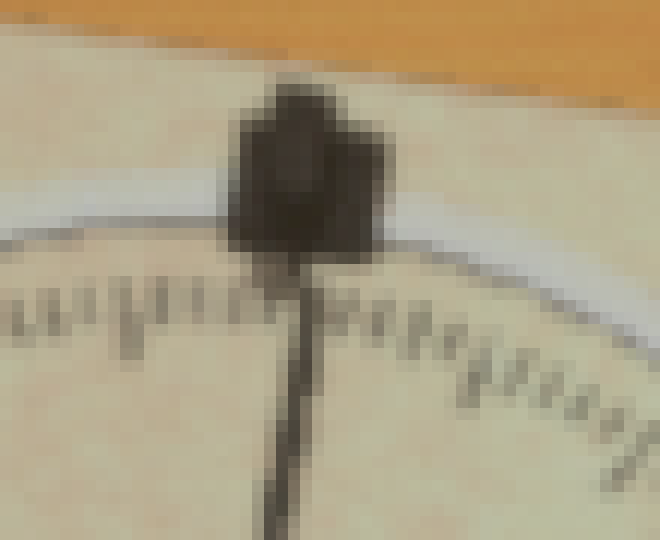

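Emit:
drive_tool(
  commands=[
    [-1,-0.85,0.7,0,0],
    [-1,-0.85,0.7,0,0],
    [-1,-0.85,0.7,0,0],
    [-1,-0.85,0.7,0,0],
    [-1,-0.85,0.7,0,0],
    [-1,-0.85,0.7,0,0],
    [-1,-0.85,0.7,0,0],
    [-1,-0.85,0.7,0,0],
    [-1,0,0,0,0],
    [-1,0,0,0,0],
  ],
)

```text
t: 22.2
ee_pos: [0.63, 0.0825, 0.191]
orientation: [[0.131, 0.991, -0.0], [0.991, -0.131, 0.0], [0.0, -0.0, -1.0]]
force: [-0.6, 0.9, 0.1]
width: 0.0001
```

Emit:
drive_tool(
  commands=[
    [-1,0,0,0.9,0],
    [-1,0,0,0.9,0],
    [-1,0,0,0.9,0],
    [-1,0,0,0.9,0],
    [-1,0,0,0.9,0],
    [-1,0,0,0,0],
    [-1,-0.6,0,0,0],
    [-1,-0.2,0,0,0.2],
    [-1,0,0,0,0],
  ],
)

```text
t: 23.1
ee_pos: [0.6272, 0.0582, 0.0575]
orientation: [[0.152, 0.988, 0.001], [0.988, -0.152, -0.0], [-0.0, 0.001, -1.0]]
force: [-0.7, 0.1, -0.4]
width: 0.0004
```

```bash
python3 st.py
```

```text
t23.10 phi-q 0.757  tcp ang 0.919 rad 0.1702 | Fx(tool) -0.04 Fy -0.69 Fz -0.35 |F| 0.78 rel [ 0.0274  0.1681 -0.0573]
```

Emit:
drive_tool(
  commands=[
    [-1,-0.12,0,0,0],
    [-1,-0.1,0,0,0],
    [-1,-0.08,0,0,0],
    [-1,0,0,0,0],
    [-1,0,0,0,0],
  ],
)

```text
t: 23.6
ee_pos: [0.6254, 0.0506, 0.0562]
orientation: [[0.149, 0.989, -0.0], [0.989, -0.149, 0.0], [0.0, -0.0, -1.0]]
force: [0.2, -0.2, 0.1]
width: -0.0002
```

```bash
python3 st.py
```

```text
t23.60 phi-q 0.760  tcp ang 0.874 rad 0.1685 | Fx(tool) 0.20 Fy 0.24 Fz 0.07 |F| 0.32 rel [ 0.0191  0.1674 -0.0562]
```

Emit:
drive_tool(
  commands=[
    [-1,-0.07,0.01,0,0],
    [-1,0,0,0,0],
    [-1,0,0,0,0],
  ],
)

```text
t: 23.9
ee_pos: [0.6254, 0.0484, 0.0562]
orientation: [[0.149, 0.989, -0.0], [0.989, -0.149, 0.0], [0.0, -0.0, -1.0]]
force: [-0.5, 0.4, -0.3]
width: 0.0003
```

```bash
python3 st.py
```

```text
t23.90 phi-q 0.760  tcp ang 0.861 rad 0.1686 | Fx(tool) -0.31 Fy -0.59 Fz -0.30 |F| 0.73 rel [ 0.017   0.1677 -0.0562]
```

Back off and look again.

Emit:
drive_tool(
  commands=[
    [-1,0.4,0,0,0],
    [-1,0.6,0,0,0],
    [-1,0,0,-0.9,0],
    [-1,0,0,-0.9,0],
    [-1,0,0,-0.9,0],
    [-1,0,0,-0.9,0],
    [-1,0,0,-0.9,0],
  ],
)

```text
t: 24.6
ee_pos: [0.6299, 0.0801, 0.1925]
orientation: [[0.148, 0.989, 0.0], [0.989, -0.148, 0.001], [0.001, 0.0, -1.0]]
force: [-0.0, -0.0, 0.8]
width: -0.0002
```

Emit:
drive_tool(
  commands=[
    [-1,0.85,-0.7,0,0],
    [-1,0.85,-0.7,0,0],
    [-1,0.85,-0.7,0,0],
    [-1,0.85,-0.7,0,0],
    [-1,0.85,-0.7,0,0],
    [-1,0.85,-0.7,0,0],
    [-1,0.85,-0.7,0,0],
    [-1,0.85,-0.7,0,0],
    [-1,0,0,0,0],
  ],
)

```text
t: 25.5
ee_pos: [0.491, 0.3108, 0.1914]
orientation: [[0.143, 0.99, -0.001], [0.99, -0.143, 0.003], [0.003, -0.002, -1.0]]
force: [0.2, -0.1, -0.1]
width: -0.0001
```

```bash
python3 look.py 9; python3 polar.py 9; python3 meas.py 9; python3 nib.py 9
python3 - <<'E'
from meas import *
catch('top','top9',.022,.156,.164,.55,1.1)
im=cv2.imread('pics/top9.png')[180:225,240:295]
cv2.imwrite('pics/top9_n.png',cv2.resize(im,None,fx=12,fy=12,interpolation=cv2.INTER_NEAREST))
E
```

```text
top top9 needle q median 0.7503  at r=.146 fit 0.7450 slope -0.12
top top9 tick phase offset in [0.1 0.4]: 0.0039
top top9 tick phase offset in [0.4 0.7]: 0.0032
top top9 tick phase offset in [0.8 1.1]: 0.0045
side side9 needle q median 0.7473  at r=.146 fit 0.7412 slope -0.31
side side9 tick phase offset in [0.1 0.4]: 0.0067
side side9 tick phase offset in [0.4 0.7]: 0.0141
side side9 tick phase offset in [0.8 1.1]: 0.0141
z0.014 r0.1375 cen 0.7484 min 0.7467 (82) w0.031
z0.014 r0.1400 cen 0.7489 min 0.7492 (81) w0.028
z0.014 r0.1425 cen 0.7473 min 0.7497 (82) w0.024
z0.014 r0.1450 cen 0.7520 min 0.7492 (82) w0.028
z0.014 r0.1475 cen 0.7697 min 0.7538 (75) w0.055
z0.014 r0.1500 cen 0.7732 min 0.7568 (79) w0.069
z0.014 r0.1525 cen 0.7740 min 0.7518 (77) w0.074
z0.014 r0.1550 cen 0.7621 min 0.7513 (61) w0.114
z0.014 r0.1575 cen 0.7558 min 0.7477 (50) w0.173
z0.014 r0.1600 cen 0.7557 min 0.7427 (46) w0.177
z0.018 r0.1375 cen 0.7465 min 0.7452 (82) w0.030
z0.018 r0.1400 cen 0.7470 min 0.7477 (81) w0.026
z0.018 r0.1425 cen 0.7455 min 0.7477 (82) w0.025
z0.018 r0.1450 cen 0.7559 min 0.7503 (80) w0.028
z0.018 r0.1475 cen 0.7693 min 0.7538 (74) w0.068
z0.018 r0.1500 cen 0.7716 min 0.7568 (80) w0.070
z0.018 r0.1525 cen 0.7722 min 0.7508 (71) w0.077
z0.018 r0.1550 cen 0.7570 min 0.7492 (56) w0.159
z0.018 r0.1575 cen 0.7538 min 0.7432 (48) w0.176
z0.018 r0.1600 cen 0.7543 min 0.7407 (46) w0.174
foot 0.6663331665832917 0.8366683341670835 grad edges 0.6578289144572286 0.8419209604802401 0.7498749374687343
foot 0.6673336668334167 0.8356678339169585 grad edges 0.6640820410205103 0.8419209604802401 0.7530015007503752
top top9 catch z0.022 r0.156-0.164 edges 0.672 0.830 mid 0.7511 width 0.159
```

View pics/top9_n.png

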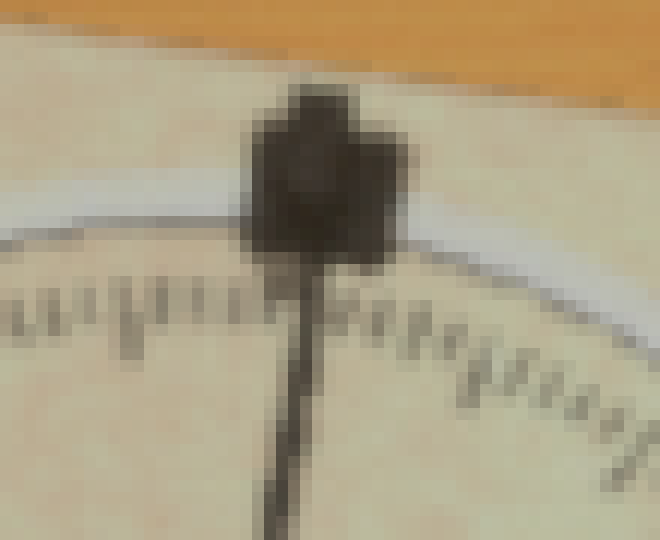

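View pics/side9_z.png

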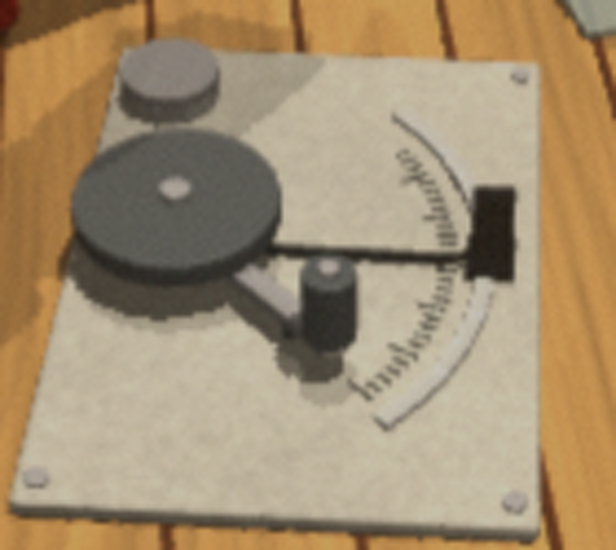

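View pics/top9.png

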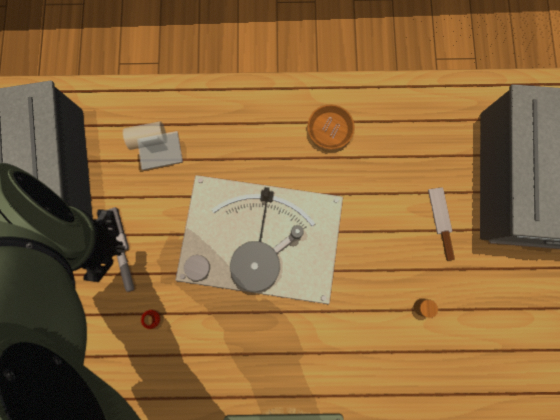

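Run:
```python
from meas import *
# side: tab top-plane & foot edges along r in polar at several heights
c,z0=CF['side']
for k in('8','9'):
  for z,ra,rb in((.022,.172,.178),(.012,.172,.178),(.022,.165,.178)):
    r,q,o=polar('side','side'+k,c,z0,z=z,r0=ra,r1=rb,nr=12,q0=.45,q1=.85,nq=1600)
    g=cv2.GaussianBlur(o.max(2).astype(float).mean(0)[None],(0,0),8)[0]; d=np.gradient(g)
    print(k,z,ra,'cw foot edge',q[d.argmin()],'-> catch', q[d.argmin()]+np.arctan(.015/((ra+rb)/2))-.0142)
def topmeas(f):
  c,z0=CF['top']
  for thr in(70,80,90,100,110,120):
    r,q,o=polar('top',f,c,z0,z=.022,r0=.157,r1=.165,nr=20,q0=.55,q1=1.0,nq=2000)
    g=o.max(2).astype(float).mean(0);s=np.where(g<thr)[0];print(f,thr,round((q[s[0]]+q[s[-1]])/2,4),end='; ')
  print()
topmeas('top8');topmeas('top9')
im,d=manip.capture('top');cv2.imwrite('pics/top10.png',im[:,:,::-1]);topmeas('top10');needle('top','top10')
```

```text
8 0.022 0.172 cw foot edge 0.6406191369606004 -> catch 0.7119244306388051
8 0.012 0.172 cw foot edge 0.6999061913696061 -> catch 0.7712114850478107
8 0.022 0.165 cw foot edge 0.6516260162601626 -> catch 0.7246675628443595
9 0.022 0.172 cw foot edge 0.6218574108818011 -> catch 0.6931627045600057
9 0.012 0.172 cw foot edge 0.6808943089430894 -> catch 0.752199602621294
9 0.022 0.165 cw foot edge 0.6313633520950594 -> catch 0.7044048986792564
top8 70 0.7738; top8 80 0.7735; top8 90 0.773; top8 100 0.7729; top8 110 0.7727; top8 120 0.7726; 
top9 70 0.7517; top9 80 0.7514; top9 90 0.7516; top9 100 0.7515; top9 110 0.7513; top9 120 0.7513; 
top10 70 0.7514; top10 80 0.7511; top10 90 0.7515; top10 100 0.7515; top10 110 0.7514; top10 120 0.7513; 
top top10 needle q median 0.7503  at r=.146 fit 0.7448 slope -0.13
```

Emit:
drive_tool(
  commands=[
    [-1,-0.85,0.7,0,0],
    [-1,-0.85,0.7,0,0],
    [-1,-0.85,0.7,0,0],
    [-1,-0.85,0.7,0,0],
    [-1,-0.85,0.7,0,0],
    [-1,-0.85,0.7,0,0],
    [-1,-0.85,0.7,0,0],
    [-1,-0.85,0.7,0,0],
    [-1,0,0,0,0],
    [-1,0,0,0,0],
  ],
)

```text
t: 26.65
ee_pos: [0.63, 0.0772, 0.191]
orientation: [[0.151, 0.988, -0.0], [0.988, -0.151, 0.0], [0.0, -0.0, -1.0]]
force: [0.4, 0.1, 0.7]
width: 0.0004
```

Emit:
drive_tool(
  commands=[
    [-1,0,0,0.9,0],
    [-1,0,0,0.9,0],
    [-1,0,0,0.9,0],
    [-1,0,0,0.9,0],
    [-1,0,0,0.9,0],
    [-1,0,0,0,0],
    [-1,-0.6,0,0,0],
    [-1,-0.2,0,0,0],
    [-1,0,0,0,0],
    [-1,0,0,0,0],
  ],
)

```text
t: 27.65
ee_pos: [0.6267, 0.0547, 0.0571]
orientation: [[0.15, 0.989, 0.001], [0.989, -0.15, 0.001], [0.001, 0.001, -1.0]]
force: [-0.1, 0.6, -1.0]
width: 0.0002
```

```bash
python3 st.py
```

```text
t27.65 phi-q 0.760  tcp ang 0.898 rad 0.1697 | Fx(tool) -0.61 Fy -0.23 Fz -0.95 |F| 1.16 rel [ 0.0234  0.1681 -0.0569]
```

Emit:
drive_tool(
  commands=[
    [-1,-0.1,0,0,0],
    [-1,-0.08,0,0,0],
    [-1,0,0,0,0],
    [-1,0,0,0,0],
  ],
)

```text
t: 28.05
ee_pos: [0.6255, 0.0491, 0.0562]
orientation: [[0.149, 0.989, -0.0], [0.989, -0.149, 0.0], [0.0, -0.0, -1.0]]
force: [0.2, 0.4, 0.1]
width: -0.0004
```

```bash
python3 st.py
```

```text
t28.05 phi-q 0.760  tcp ang 0.865 rad 0.1687 | Fx(tool) -0.47 Fy 0.12 Fz 0.13 |F| 0.50 rel [ 0.0176  0.1677 -0.0562]
```

Emit:
drive_tool(
  commands=[
    [-1,-0.054,0,0,0],
    [-1,0,0,0,0],
    [-1,0,0,0,0],
  ],
)

```text
t: 28.35
ee_pos: [0.6252, 0.0475, 0.0562]
orientation: [[0.149, 0.989, -0.0], [0.989, -0.149, 0.0], [0.0, -0.0, -1.0]]
force: [-0.2, 1.6, 0.1]
width: 0.0001
```

```bash
python3 st.py
```

```text
t28.35 phi-q 0.760  tcp ang 0.855 rad 0.1685 | Fx(tool) -1.59 Fy -0.49 Fz 0.06 |F| 1.67 rel [ 0.0161  0.1677 -0.0562]
```

Emit:
drive_tool(
  commands=[
    [-1,0.4,0,0,0],
    [-1,0.6,0,0,0],
    [-1,0,0,-0.9,0],
    [-1,0,0,-0.9,0],
    [-1,0,0,-0.9,0],
    [-1,0,0,-0.9,0],
    [-1,0,0,-0.9,0],
  ],
)

```text
t: 29.05
ee_pos: [0.6297, 0.0791, 0.1925]
orientation: [[0.148, 0.989, 0.0], [0.989, -0.148, 0.001], [0.001, -0.0, -1.0]]
force: [0.2, 0.6, -0.6]
width: 0.0004
```

Emit:
drive_tool(
  commands=[
    [-1,0.85,-0.7,0,0],
    [-1,0.85,-0.7,0,0],
    [-1,0.85,-0.7,0,0],
    [-1,0.85,-0.7,0,0],
    [-1,0.85,-0.7,0,0],
    [-1,0.85,-0.7,0,0],
    [-1,0.85,-0.7,0,0],
    [-1,0.85,-0.7,0,0],
    [-1,0,0,0,0],
    [-1,0,0,0,0],
  ],
)

```text
t: 30.05
ee_pos: [0.4935, 0.3054, 0.1913]
orientation: [[0.147, 0.989, -0.0], [0.989, -0.147, 0.0], [0.0, -0.0, -1.0]]
force: [-0.2, -1.4, -0.2]
width: 0.0004
```

```bash
python3 look.py 11; python3 meas.py 11; python3 nib.py 11
python3 - <<'E'
from meas import *
f='top11'
c,z0=CF['top']
for thr in(70,90,120):
    r,q,o=polar('top',f,c,z0,z=.022,r0=.157,r1=.165,nr=20,q0=.55,q1=1.0,nq=2000)
    g=o.max(2).astype(float).mean(0);s=np.where(g<thr)[0];print(f,thr,round((q[s[0]]+q[s[-1]])/2,4),end='; ')
im=cv2.imread('pics/top11.png')[180:225,240:295]
cv2.imwrite('pics/top11_n.png',cv2.resize(im,None,fx=12,fy=12,interpolation=cv2.INTER_NEAREST))
E
```

```text
top top11 needle q median 0.7505  at r=.146 fit 0.7449 slope -0.13
top top11 tick phase offset in [0.1 0.4]: 0.0040
top top11 tick phase offset in [0.4 0.7]: 0.0032
top top11 tick phase offset in [0.8 1.1]: 0.0045
side side11 needle q median 0.7470  at r=.146 fit 0.7431 slope -0.21
side side11 tick phase offset in [0.1 0.4]: 0.0069
side side11 tick phase offset in [0.4 0.7]: 0.0136
side side11 tick phase offset in [0.8 1.1]: 0.0142
z0.014 r0.1375 cen 0.7486 min 0.7472 (81) w0.031
z0.014 r0.1400 cen 0.7489 min 0.7482 (82) w0.028
z0.014 r0.1425 cen 0.7477 min 0.7497 (82) w0.025
z0.014 r0.1450 cen 0.7516 min 0.7513 (80) w0.027
z0.014 r0.1475 cen 0.7681 min 0.7513 (74) w0.057
z0.014 r0.1500 cen 0.7658 min 0.7482 (72) w0.064
z0.014 r0.1525 cen 0.7648 min 0.7487 (74) w0.060
z0.014 r0.1550 cen 0.7528 min 0.7467 (62) w0.112
z0.014 r0.1575 cen 0.7509 min 0.7422 (49) w0.174
z0.014 r0.1600 cen 0.7523 min 0.7518 (47) w0.176
z0.018 r0.1375 cen 0.7468 min 0.7452 (81) w0.030
z0.018 r0.1400 cen 0.7469 min 0.7472 (82) w0.026
z0.018 r0.1425 cen 0.7460 min 0.7472 (82) w0.025
z0.018 r0.1450 cen 0.7559 min 0.7492 (79) w0.028
z0.018 r0.1475 cen 0.7666 min 0.7487 (73) w0.069
z0.018 r0.1500 cen 0.7629 min 0.7457 (72) w0.061
z0.018 r0.1525 cen 0.7626 min 0.7467 (73) w0.065
z0.018 r0.1550 cen 0.7495 min 0.7432 (56) w0.157
z0.018 r0.1575 cen 0.7499 min 0.7392 (48) w0.175
z0.018 r0.1600 cen 0.7509 min 0.7497 (47) w0.172
foot 0.6610805402701351 0.8316658329164581 grad edges 0.6533266633316659 0.8401700850425212 0.7467483741870935
foot 0.6618309154577289 0.8314157078539269 grad edges 0.6510755377688844 0.8401700850425212 0.7456228114057029
top11 70 0.7473; top11 90 0.7463; top11 120 0.7458;
```

View pics/top11_n.png

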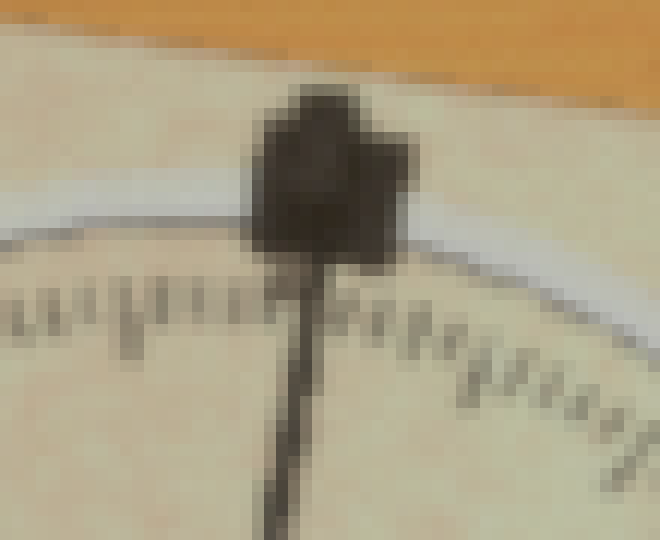

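View pics/side11.png

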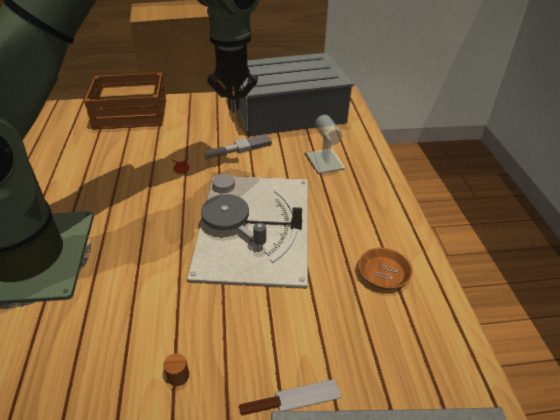

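```bash
python3 -c "
from bench import manip
print(manip.get_obs()['t'],manip.sign_off())"
```

```text
the job is handed in; nothing more can be done
30.15 None
```

The closer is checked, the catch is set to the needle, and the job was handed in at t = 30.15 s.

- **Lever:** I pushed the roller round with closed fingers until the stop was felt, at q about 0.66. I leaned on it at about 15 N for over 1.3 s, and no reading I took went above about 15.3 N. I then let the lever back; the pictures show it at rest.
- **Catch:** I pushed it along its arc in one long run and two small nudges, each followed by a look. The fingers were well clear of it when I handed in.
- **Reading match:** In the top camera the needle reads 0.745 to 0.750 and the catch 0.746 to 0.747. The same 0.004 scale offset applies to both, so they agree to within about 0.005 rad.
- **Other things on the shelf:** The last pictures, checked by eye, show them where they were. The arm was never brought near them.

**Checks that disagreed:**
- The side camera's estimate of the catch was too vague to confirm the match, because it depends on the assumed height of the foot's edge.
- A centroid measurement at the nib came out about 0.015 rad higher, probably thrown off by a neighbouring scale line or shadow. The darkest line of the nib did agree with the needle.

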